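# Refile returned slide cases in the sliding-cover box

## Robot

A 6-joint arm with a two-finger parallel gripper is mounted at the origin on a cart in front of the work surface, level with it; the furniture and walls round the work are solid. World frame = base frame: x ahead of the robot, y to its left, z up, the work surface at z = 0. Lengths are in m, angles in degrees, forces in N, time in s.
With the tool pointing down it reaches from about 0.275 to 1 m from the base axis. Payload 8.4 kg.
Tool frame: the origin (TCP) lies at the very end of the fingers, on their centre line; the grasp point (between the pads) lies 19 mm behind it (robot.grasp_offset is the distance from the TCP to the grasp point, in m); z points along the fingers, y is the direction in which the jaws open and shut (so a half turn about z gives the same grasp; the last joint's range is limited). The gripper opens to 85 mm and grips with 20 to 120 N. Pads are 22 mm wide; open, the fingers measure 114 mm over their backs; the gripper's body (76 mm by 85 mm) begins 54 mm behind the grasp point. The pads swing forward as they close: fully open they stand 13 mm farther back than shut.
Start: joints at [-0.138, 20.225, 93.587, -0, 66.188, -0.138], TCP at [0.625, -0, 0.231] pointing down, gripper open.
Joint ranges: [-150.9, 150.9], [-52.94, 120.26], [3.33, 152.33], [-74.26, 254.26], [0, 154.13], [-172.89, 172.89]. Speed limits (degrees/s): [127.2, 127.2, 159.86, 180, 180, 180].

## Interface

Orientations are given as [roll, pitch, yaw] about the fixed x, y, z axes, in that order (R = Rz(yaw) Ry(pitch) Rx(roll)).
In Python, from cell import telemetry, eyes, ticket, robot gives the robot as it stands. The module is installed in compiled form; this text tells all that it offers.
- The arm moves only by the tool arm_command, never from a script. Its argument "increments" is a list of rows, each an object with "travel": the shift along the tool's x, y, z in m, a list of three; "yaw": the turn about the tool's z in rad; "gripper": the opening, from 0 (shut) to 1 (fully open). In form: [{"travel": [x, y, z], "yaw": yaw, "gripper": gripper}, ...]. A call has 1 to 12 rows; each row shifts and turns the commanded pose from where the row before left it, along the tool's axes as they then stand; what a row does not reach is not made up. A row lasts 1/8 s, in which the tool goes at most 62.5 mm and 10.7 degrees, less where a joint would pass 70% of its speed; a pose out of reach is approached as far as the arm can. A call with a gripper value outside its range is refused whole. The fingers move at their own pace and stop on an object; "grip_force" is the grip in N (left out, the last holds). Time passes only in rows, so rows that do not move let the fingers close. It gives the time, the measured TCP pose, the force and the opening at its end, in the units of the state.
- telemetry.get_state(): the state, without advancing time (a new reading comes with each control period).
- eyes.snapshot(name): name is "scene" or "side" or "wrist"; returns (picture, depth): 400x640x3 uint8, red, green, blue; 400x640 float32, m along the optical axis (not along the pixel's ray), 0 where there is no reading.
- eyes.camera_params(name): a dict with "fx", "fy", "cx", "cy" (pixels), "R" (3x3) and "t" (3): a world point X has camera coordinates R X + t; the wrist camera has in their place "mount" (4x4, takes a point from camera to tool coordinates, whose origin is the TCP and whose axes are the flange's). Camera axes: x right, y down, z forward; pixel columns grow to the right and rows downward; lengths in m; the calibration is good to about 2 mm. The wrist camera is an equidistant fisheye: a pixel r from the principal point sees the ray r / f radians off the axis. A picture is of the moment at which its call begins: read the wrist's pose just before it. camera_params takes no time and is no camera call.
- ticket.job_done(): hands the job in, once; it reports no verdict.
The state is a dict: "clock": time; "joint_positions": joint angles; "qvel": joint speeds; "tau": joint torques, N m; "ee_pos": TCP position; "eef_rot": TCP orientation; "contact_force": force on the tool from outside, world axes, zero at the start; "torque": the same for the moment, N m; "finger_gap": finger opening in m.
Only numpy, scipy, OpenCV 4.12 (cv2) and the standard library are available. Lean on these libraries where they do the work, as an engineer would, in place of code of your own. Each camera call takes 0.05 s, during which the arm holds its last target. There are 200 camera calls.

## Task

Put the returned thin-section slide cases from the returns rack back into the filing box: slide its cover fully open, push the packed cases and the follower aside to make room, and stand each returned case down on the floor of the bay at its own place, so that the bars on the labels count up from left to right. Do not lift out the cases that are already filed; at the end push the follower back up so that the row stands close together against the left-hand end wall, then slide the cover fully shut. Leave the vial, the dish and the tape where they are.

Things in the scene. Friction and masses are not known exactly. Their poses are not given: they have to be found in the camera images.
- case_1: Returned slide case number 1: red plastic box, 60 (own x) x 26 (own y) x 84 mm high, 0.14 kg; origin at the centre of its underside. White labels on its top and one narrow end carry 1 black bar. Stands upright in a slot of the returns rack, own axes along the rack's; may be absent. Take it across its 60 mm width, near the top. Either end may face the front when filed.
- case_3: Returned slide case number 3: yellow plastic box, 60 (own x) x 26 (own y) x 84 mm high, 0.14 kg; origin at the centre of its underside. White labels on its top and one narrow end carry 3 black bars. Stands upright in a slot of the returns rack, own axes along the rack's; may be absent. Take it across its 60 mm width, near the top. Either end may face the front when filed.
- case_5: Returned slide case number 5: blue plastic box, 60 (own x) x 26 (own y) x 84 mm high, 0.14 kg; origin at the centre of its underside. White labels on its top and one narrow end carry 5 black bars. Stands upright in a slot of the returns rack, own axes along the rack's; may be absent. Take it across its 60 mm width, near the top. Either end may face the front when filed.
- case_7: Returned slide case number 7: white plastic box, 60 (own x) x 26 (own y) x 84 mm high, 0.14 kg; origin at the centre of its underside. White labels on its top and one narrow end carry 7 black bars. Stands upright in a slot of the returns rack, own axes along the rack's; may be absent. Take it across its 60 mm width, near the top. Either end may face the front when filed.
- case_2: Filed slide case number 2: orange plastic box, 60 (own x) x 26 (own y) x 84 mm high, 0.14 kg; origin at the centre of its underside. White labels on its top and one narrow end carry 2 black bars. Stands in the row in the filing box, own axes along the box's.
- case_4: Filed slide case number 4: green plastic box, 60 (own x) x 26 (own y) x 84 mm high, 0.14 kg; origin at the centre of its underside. White labels on its top and one narrow end carry 4 black bars. Stands in the row in the filing box, own axes along the box's.
- case_6: Filed slide case number 6: black plastic box, 60 (own x) x 26 (own y) x 84 mm high, 0.14 kg; origin at the centre of its underside. White labels on its top and one narrow end carry 6 black bars. Stands in the row in the filing box, own axes along the box's.
- box: Grey filing box, fixed on the bench, 95 mm high, 140 mm wide (own x), 461 mm long (own y), two bays side by side; origin on the bench under the centre of the right-hand bay, the case bay. Own +y runs along the row to its left-hand end, +x away from the robot. Row: lowest number at the left-hand end wall, rising to the right (-y). The left-hand bay (y 117 to 337) holds rocks and a pot, which stay.
- rack: Returns rack of light wood, fixed on the bench in front of the filing box: 76 (own x) x 156 (own y) x 40 mm high, four slots side by side along own y at 38 mm pitch (y -57, -19, 19, 57 mm), each 68 x 34 mm, floor 4 mm above the bench; a case in it stands 48 mm out of it. Origin on the bench under its centre.
- bay (a point): Centre of the case bay's floor, 6 mm above the bench, axes as the box's. The bay is 126 mm wide (x +-63) and 220 mm long (y +-110) inside, walls 7 mm. Two guide rails on its floor, 10.5 mm high with rounded tops, leave a lane 65 mm wide centred on x = 0 in which the cases stand crosswise; beside a case there is 33 mm of room for each finger.
- row_wall (a point): Left-hand end wall of the case bay, point on its inner face at floor level; the row is packed against this wall. Axes as the box's.
- cover (a joint): Flat aluminium cover of the box: slide, 0 m = shut over the case bay, 0.227 m = fully open over the left-hand bay (moves along the box's +y). Friction about 2.5 N; stays where it is left. Its upper face is 101 mm above the bench.
- cover_handle (a point): Centre of the black grip bar on the middle of the cover: 70 mm long (box x), 12 mm thick (box y), 26 mm high (105 to 127 mm is free above the bench); this point is 114 mm above the bench and moves with the cover.
- follower (a joint): Steel follower, the sliding end stop of the row on the floor of the case bay: slide, 0 m = its place with three cases packed, grows to 0.115 m towards the right-hand end (box -y), where it leaves 194 mm to the row wall: room for seven cases and 12 mm over. Friction about 3 N; stays where it is left and gives way when cases are pushed against it.
- follower_face (a point): Centre of the follower's left-hand face, at floor level, moves with it. From here the follower reaches 24 mm to the right (box -y), 60 mm across (box x, +-30 mm) and 83 mm up from the bay floor; it can be taken across its 60 mm width like a case, 13 mm to the right of this point.
- vial: Bystander: white vial with black cap, 33 x 33 x 70 mm, stands at the left front; origin at its underside.
- dish: Bystander: clear glass dish, 91 mm across, 14 mm high, lies left of the box; origin at its underside.
- tape: Bystander: roll of beige tape, 104 mm across, 25 mm high, lies at the right front; origin at its underside.

How it is judged (in metres and radians):
On the way, in this order (a step that is already met when the one before it is completed fails the run):
1. the cover is slid fully open (value of joint cover above 0.21 m), for 0.2 s.
2. every returned case stands on the bay floor between its own neighbours, with the cover still open (x of case_1 in the frame of box between -0.006 and 0.006 m and z of each of case_1, case_2, case_3, case_4, case_5, case_6, case_7 in the frame of box below 0.01 m and angle between each of case_1, case_2, case_3, case_4, case_5, case_6, case_7's own z axis and vertical below 0.1 rad and angle between the y axis of each of case_1, case_2, case_3, case_4, case_5, case_6, case_7 and the y axis of box, either way round below 0.12 rad and x of case_2 in the frame of box between -0.006 and 0.006 m and x of case_3 in the frame of box between -0.006 and 0.006 m and x of case_4 in the frame of box between -0.006 and 0.006 m and x of case_5 in the frame of box between -0.006 and 0.006 m and x of case_6 in the frame of box between -0.006 and 0.006 m and x of case_7 in the frame of box between -0.006 and 0.006 m and y of case_1 in the frame of case_2 above 0.02 m and y of case_3 in the frame of case_2 below -0.02 m and y of case_3 in the frame of case_4 above 0.02 m and y of case_5 in the frame of case_4 below -0.02 m and y of case_5 in the frame of case_6 above 0.02 m and y of case_7 in the frame of case_6 below -0.02 m and y of case_1 in the frame of box between -0.103 and 0.103 m and y of case_2 in the frame of box between -0.103 and 0.103 m and y of case_3 in the frame of box between -0.103 and 0.103 m and y of case_4 in the frame of box between -0.103 and 0.103 m and y of case_5 in the frame of box between -0.103 and 0.103 m and y of case_6 in the frame of box between -0.103 and 0.103 m and y of case_7 in the frame of box between -0.103 and 0.103 m and value of joint cover above 0.1 m), for 0.2 s.
At the end, for the whole second after the job is handed in: All cases stand upright (within 0.1 rad) on the bay floor in the guide lane, in number order from left to right, close together: neighbours' centres 22 to 31 mm apart, first case within 6 mm of the left-hand end wall, follower within 6 mm of the last case; all at rest; cover shut to within 5 mm (x of case_1 in the frame of box between -0.006 and 0.006 m and z of each of case_1, case_2, case_3, case_4, case_5, case_6, case_7 in the frame of box below 0.01 m and angle between each of case_1, case_2, case_3, case_4, case_5, case_6, case_7's own z axis and vertical below 0.1 rad and angle between the y axis of each of case_1, case_2, case_3, case_4, case_5, case_6, case_7 and the y axis of box, either way round below 0.12 rad and x of case_2 in the frame of box between -0.006 and 0.006 m and x of case_3 in the frame of box between -0.006 and 0.006 m and x of case_4 in the frame of box between -0.006 and 0.006 m and x of case_5 in the frame of box between -0.006 and 0.006 m and x of case_6 in the frame of box between -0.006 and 0.006 m and x of case_7 in the frame of box between -0.006 and 0.006 m and y of case_1 in the frame of box between -0.103 and 0.103 m and y of case_2 in the frame of box between -0.103 and 0.103 m and y of case_3 in the frame of box between -0.103 and 0.103 m and y of case_4 in the frame of box between -0.103 and 0.103 m and y of case_5 in the frame of box between -0.103 and 0.103 m and y of case_6 in the frame of box between -0.103 and 0.103 m and y of case_7 in the frame of box between -0.103 and 0.103 m and y of case_1 in the frame of case_2 between 0.022 and 0.031 m and y of case_3 in the frame of case_2 between -0.031 and -0.022 m and y of case_3 in the frame of case_4 between 0.022 and 0.031 m and y of case_5 in the frame of case_4 between -0.031 and -0.022 m and y of case_5 in the frame of case_6 between 0.022 and 0.031 m and y of case_7 in the frame of case_6 between -0.031 and -0.022 m and (y of case_4 in the frame of case_2 above -0.031 m or (y of case_3 in the frame of case_2 between -0.031 and -0.022 m and y of case_3 in the frame of case_4 between 0.022 and 0.031 m)) and (y of case_6 in the frame of case_4 above -0.031 m or (y of case_5 in the frame of case_4 between -0.031 and -0.022 m and y of case_5 in the frame of case_6 between 0.022 and 0.031 m)) and horizontal distance between any of case_2, case_1 and row_wall below 0.019 m and horizontal distance between any of case_6, case_7 and follower_face below 0.019 m and linear speed of each of case_1, case_2, case_3, case_4, case_5, case_6, case_7 below 0.02 m/s and value of joint cover below 0.005 m); the robot touches nothing.
It fails at once if a case that was already filed is lifted out of the row (z of any of case_2, case_4, case_6 in the frame of box above 0.045 m).
It fails at once if the vial is disturbed (distance of vial from where it was at the start of the episode above 0.03 m).
It fails at once if the dish is disturbed (distance of dish from where it was at the start of the episode above 0.03 m).
It fails at once if the tape is disturbed (distance of tape from where it was at the start of the episode above 0.03 m).
Of case_1, case_3, case_5, case_7 only 3 to 4 are there at a start; the rules pass over those that are not, and their reading is None.
At some moment in a run one of case_1, case_3, case_5, case_7 may be knocked a few centimetres aside while the robot is not near it.
It also fails if it takes over 200 s, if anything falls off the work surface, if the arm or the gripper's body presses on something with over 40 N, if the wrist force passes 120 N, or if a joint passes its speed limit or range.

## Working session

There is one attempt and no reset: what is moved stays moved. The work goes in short steps, Python scripts to look and compute and a tool call to move; the robot and the scene stay as the last step left them, time stands still between calls to the robot, and variables do not carry over. Pictures are saved under pics/ and viewed, about 12 in all and at most 16, crops included, and the job is handed in when it is done.

Besides the shell and the picture viewer there is one more tool, called as name(argument=value, ...) on one line, values as JSON. arm_command: Moves the arm, as the interface text tells. Its arguments: {"type":"object","properties":{"increments":{"type":"array"},"grip_force":{"type":"number"}},"required":["increments"]}

```bash
mkdir -p pics
cat > h.py <<'E'
import numpy as np, cv2
from cell import telemetry, eyes, ticket, robot
def snap(name,fn=None):
    im,d=eyes.snapshot(name)
    if fn: cv2.imwrite('pics/'+fn,im[:,:,::-1])
    return im,d
def world(name,d):
    p=eyes.camera_params(name); v,u=np.mgrid[0:400,0:640]
    c=np.stack([(u-p['cx'])/p['fx']*d,(v-p['cy'])/p['fy']*d,d],-1)
    return (c-np.array(p['t']))@np.array(p['R'])   # R^T(c-t)
E
python3 - <<'E'
from h import *
s=telemetry.get_state();print(s)
for n in('scene','side'):
    im,d=snap(n,n+'0.png'); p=eyes.camera_params(n); print(n,p); np.savez(n+'0.npz',im=im,d=d)
print(eyes.camera_params('wrist'))
im,d=snap('wrist','wrist0.png')
E
```

```text
{'clock': 0.0, 'joint_positions': array([-1.36020453e-01,  2.02623024e+01,  9.36279570e+01,  8.02435854e-04,
        6.61904903e+01, -1.39326440e-01]), 'qvel': array([ 0.03197279, -0.06127842,  0.03045702,  0.02165353, -0.00470578,
       -0.06251756]), 'tau': array([-2.03471049e-03, -6.05236173e+01, -3.42063046e+01, -2.62302356e-04,
        9.48130677e-03,  3.61521288e-06]), 'ee_pos': array([6.24520444e-01, 2.17780355e-05, 2.30572066e-01]), 'eef_rot': array([-1.79919252e+02, -9.30042460e-04,  9.00029809e+01]), 'contact_force': array([ 0.01990224, -0.14573098,  0.00720979]), 'torque': array([ 0.04265048, -0.01031123, -0.0647517 ]), 'finger_gap': 0.08582284988234767}
scene {'fx': 361.4275308569425, 'fy': 361.4275308569425, 'cx': 315.0446389006222, 'cy': 195.94611790191982, 'R': array([[-0.77810519, -0.62809248,  0.00722178],
       [-0.48678721,  0.59570489, -0.63888488],
       [ 0.39697674, -0.50063511, -0.76926845]]), 't': array([0.48521564, 0.24820326, 0.96067094])}
side {'fx': 366.87181590571834, 'fy': 366.87181590571834, 'cx': 326.10776336008115, 'cy': 205.12934276489185, 'R': array([[ 0.95181073, -0.30644851,  0.01206809],
       [-0.17424247, -0.57273092, -0.80101115],
       [ 0.25238044,  0.76030824, -0.59852778]]), 't': array([-0.49109051,  0.23252393,  0.98361017])}
{'fx': 309.70691628693146, 'fy': 309.70691628693146, 'cx': 320.13450779812564, 'cy': 197.49970134383673, 'mount': array([[ 6.14346871e-04, -9.44850595e-01, -3.27501107e-01,
         8.48703355e-02],
       [ 9.99999681e-01,  4.13166469e-04,  6.83863613e-04,
         4.84062211e-04],
       [-5.10836466e-04, -3.27501423e-01,  9.44850547e-01,
        -1.44247892e-01],
       [ 0.00000000e+00,  0.00000000e+00,  0.00000000e+00,
         1.00000000e+00]])}
```

View pics/scene0.png

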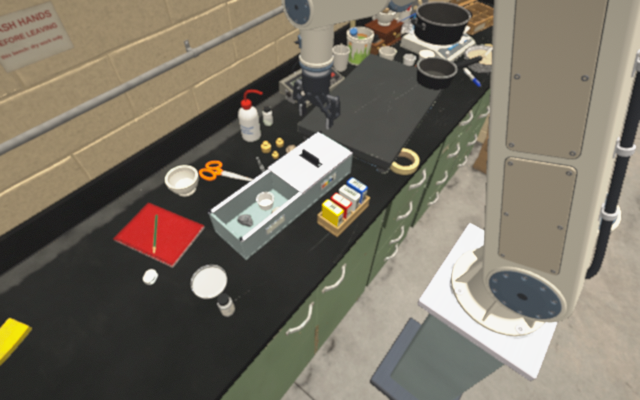

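View pics/side0.png

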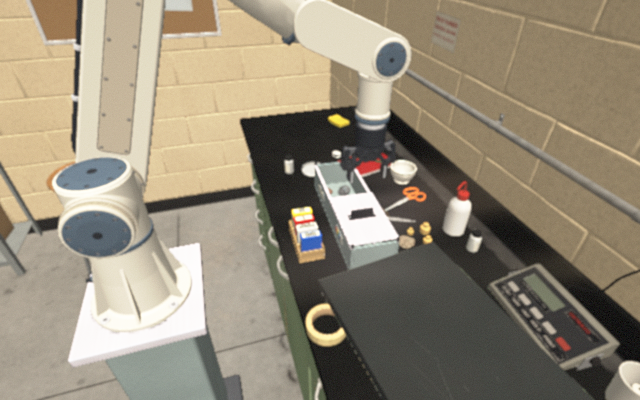

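Scene: box from (212,215) to (350,150), handle at (311,158), rack with yellow, red, white and blue cases at (330–365,185–215). Four cases are present. Next I measure the poses.

Run:
```python
from h import *
for n in('scene','side'):
    z=np.load(n+'0.npz');im=z['im'];d=z['d'];W=world(n,d)
    hsv=cv2.cvtColor(im,cv2.COLOR_RGB2HSV);H,S,V=[hsv[...,i].astype(int) for i in range(3)]
    ok=(d>0)&(W[...,0]>.3)&(W[...,0]<.9)&(abs(W[...,1])<.5)
    def rep(name,m):
        k,lab,st,c=cv2.connectedComponentsWithStats(m.astype(np.uint8))
        for i in range(1,k):
            if st[i,4]<12: continue
            q=W[lab==i];r=cv2.minAreaRect(q[:,:2].astype(np.float32)*1000)
            print(n,name,st[i,4],'c',c[i].round(),'med',np.median(q,0).round(4),'rect',np.round(r[0],1),np.round(r[1],1),round(r[2],1))
    top=ok&(abs(W[...,2]-.088)<.006)
    box=ok&(abs(W[...,2]-.101)<.005)
    rep('cover',box&(V>120))
    rep('handle',ok&(W[...,2]>.104)&(W[...,2]<.14)&(V<110))
    rep('red',top&(S>120)&((H<8)|(H>170)));rep('yel',top&(S>120)&(H>20)&(H<36));rep('blu',top&(S>100)&(H>100)&(H<125));
    rep('rackcases',top)
    rep('rack',ok&(abs(W[...,2]-.040)<.006)&(S>40))
z=np.load('scene0.npz');im=z['im']
a=cv2.resize(im[100:240,200:380],None,fx=4,fy=4,interpolation=3);cv2.imwrite('pics/c1.png',a[:,:,::-1])
```

```text
scene cover 2403 c [306. 164.] med [0.6255 0.0433 0.103 ] rect [634.4 102.1] [416.5 147.6] 86.3
scene cover 37 c [216. 208.] med [0.7139 0.3269 0.0976] rect [714.5 328.3] [15.6 41.3] 9.9
scene cover 132 c [261. 224.] med [0.5793 0.2895 0.0975] rect [579.  282.3] [148.9   9.6] 86.6
scene cover 13 c [220. 221.] med [0.6725 0.3501 0.0972] rect [672.  349.3] [ 6.4 20.7] 83.8
scene handle 131 c [310. 158.] med [0.6248 0.0229 0.1159] rect [627.7  23.3] [11.9 73. ] 88.6
scene red 47 c [341. 202.] med [0.4566 0.0881 0.087 ] rect [465.2  79.2] [23.  59.8] 89.2
scene yel 51 c [333. 211.] med [0.4551 0.1247 0.0867] rect [466.8 120.6] [61.8 24. ] 11.3
scene blu 45 c [358. 188.] med [0.4489 0.0103 0.0858] rect [460.5  10.4] [62.3 25. ] 18.6
scene rackcases 329 c [280. 207.] med [0.5721 0.2215 0.0879] rect [573.1 148.3] [478.  132.3] 69.6
scene rackcases 236 c [255. 189.] med [0.7037 0.1886 0.0881] rect [688.8 210.2] [248.8 107.2] 59.3
scene rackcases 330 c [354. 189.] med [0.4614 0.024  0.0897] rect [463.7  18.4] [60.4 67.3] 0.5
scene rackcases 169 c [341. 200.] med [0.4631 0.08   0.0899] rect [4
[... 760 characters left out ...]
.7] [ 9.6 58.6] 86.2
side rackcases 161 c [326. 175.] med [0.5867 0.3308 0.0908] rect [585.9 255.6] [255.9  87.6] 63.1
side rackcases 72 c [362. 182.] med [0.7089 0.2054 0.0922] rect [711.2 211. ] [151.2   9.5] 85.9
side rackcases 235 c [302. 215.] med [0.4676 0.088  0.0864] rect [469.1  91.9] [65.7 58.5] 86.4
side rackcases 134 c [307. 227.] med [0.4662 0.0316 0.0864] rect [466.3  34.1] [58.8 29.8] 5.5
side rackcases 138 c [310. 235.] med [ 0.4656 -0.005   0.0864] rect [466.8  -3. ] [28.7 59. ] 86.4
side rackcases 201 c [375. 246.] med [ 0.6223 -0.1047  0.0898] rect [623.2 -99.4] [ 19. 142.] 86.3
side rack 184 c [305. 244.] med [ 0.4417 -0.0119  0.038 ] rect [467.7  54.9] [157.3  76. ] 88.6
```

View pics/wrist0.png

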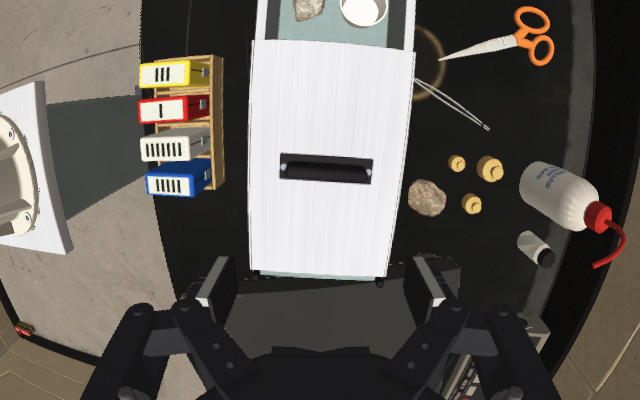

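Wrist view: handle at (326,168), cases from top to bottom yellow 3, red 1, white 7, blue 5 (x≈175, y 72–180). I use the wrist depth to refine the poses.

```bash
cat >> h.py <<'E'
from scipy.spatial.transform import Rotation as Ro
def wristworld(fn=None):
    s=telemetry.get_state(); im,d=snap('wrist',fn); p=eyes.camera_params('wrist')
    v,u=np.mgrid[0:400,0:640]; a=(u-p['cx'])/p['fx'];b=(v-p['cy'])/p['fy'];r=np.hypot(a,b)+1e-9
    c=np.stack([a/r*np.tan(r),b/r*np.tan(r),np.ones_like(r)],-1)*d[...,None]
    M=np.array(p['mount']); t=c@M[:3,:3].T+M[:3,3]
    W=t@Ro.from_euler('xyz',s['eef_rot'],degrees=True).as_matrix().T+s['ee_pos']
    W[r>1.3]=9; W[d<=0]=9
    return im,d,W
def rect(P):
    r=cv2.minAreaRect(P[:,:2].astype(np.float32)*1000)
    (w,h),a=r[1],r[2]
    if w<h: w,h,a=h,w,a+90   # a: direction of long side
    return np.round(r[0],1),round(w,1),round(h,1),round(a,1)
def comps(W,m,n=30):
    k,lab,st,c=cv2.connectedComponentsWithStats(m.astype(np.uint8))
    for i in range(1,k):
        if st[i,4]>=n: yield c[i].round(),st[i,4],W[lab==i]
E
python3 - <<'E'
from h import *
im,d,W=wristworld()
ok=(W[...,0]>.35)&(W[...,0]<.8)
for n,lo,hi in(('cover',.097,.105),('handle',.121,.131),('rack',.036,.044)):
    for c,a,P in comps(W,ok&(W[...,2]>lo)&(W[...,2]<hi),60): print(n,c,a,P[:,2].mean().round(4),rect(P))
hsv=cv2.cvtColor(im,cv2.COLOR_RGB2HSV)
m=ok&(W[...,0]<.53)&(W[...,2]>.083)&(W[...,2]<.093)
for c,a,P in comps(W,cv2.erode(m.astype(np.uint8),np.ones((1,1))),60): print('case',c,a,P[:,2].mean().round(4),rect(P))
E
```

```text
cover [261.  20.] 63 0.0976 (array([572.5, 155.5]), 11.8, 8.9, 85.7)
cover [326. 154.] 33399 0.1027 (array([630.1,  21. ]), 246.2, 145.0, 86.3)
handle [325. 173.] 1205 0.1276 (array([629.8,  19.1]), 69.9, 12.9, 176.9)
rack [364.  16.] 217 0.0407 (array([671.3, 176.8]), 51.6, 31.5, 2.5)
rack [393.  23.] 80 0.0399 (array([702.8, 166.8]), 56.4, 1.6, 86.6)
rack [197. 111.] 1375 0.0407 (array([467.3,  58.6]), 156.3, 76.9, 87.8)
rack [191. 163.] 84 0.0398 (array([468.6,  12.9]), 58.6, 6.9, 169.5)
case [165.  74.] 1331 0.0894 (array([470.2, 114.3]), 60.9, 26.7, 176.3)
case [164. 109.] 1305 0.0894 (array([466.7,  78.3]), 61.4, 26.6, 179.8)
case [166. 148.] 1260 0.0895 (array([465.4,  38.3]), 60.8, 26.8, 178.6)
case [170. 183.] 1202 0.0894 (array([4.662e+02, 4.000e-01]), 59.3, 26.6, 177.3)
```

arm_command(increments=[{"travel": [0, 0, 0], "yaw": 0.061, "gripper": 1}, {"travel": [0.019, 0.004, 0.03], "yaw": 0, "gripper": 1}, {"travel": [0, 0, 0.04], "yaw": 0, "gripper": 1}, {"travel": [0, 0, 0.035], "yaw": 0, "gripper": 1}, {"travel": [0, 0, 0.018], "yaw": 0, "gripper": 1}, {"travel": [0, 0, 0], "yaw": 0, "gripper": 0.5}, {"travel": [0, 0, 0], "yaw": 0, "gripper": 0.5}, {"travel": [0, 0, 0], "yaw": 0, "gripper": 0.5}, {"travel": [0, 0, 0], "yaw": 0, "gripper": 0.5}, {"travel": [0, 0, 0], "yaw": 0, "gripper": 0.5}], grip_force=30)

```text
clock: 1.45
ee_pos: [0.6294, 0.0187, 0.1079]
eef_rot: [-179.9, 0.0, 86.5]
contact_force: [-2.0, -0.2, -16.4]
finger_gap: 0.0687
```

arm_command(increments=[{"travel": [0.02, 0, 0], "yaw": 0, "gripper": 0.5}, {"travel": [0.035, 0, 0], "yaw": 0, "gripper": 0.5}, {"travel": [0.035, 0, 0], "yaw": 0, "gripper": 0.5}, {"travel": [0.035, 0, 0], "yaw": 0, "gripper": 0.5}, {"travel": [0.035, 0, 0], "yaw": 0, "gripper": 0.5}, {"travel": [0.035, 0, 0], "yaw": 0, "gripper": 0.5}, {"travel": [0.02, 0, 0], "yaw": 0, "gripper": 0.5}, {"travel": [0.011, 0, 0], "yaw": 0, "gripper": 0.5}, {"travel": [0, 0, 0], "yaw": 0, "gripper": 0.5}, {"travel": [0, 0, 0], "yaw": 0, "gripper": 0.5}])

```text
clock: 2.7
ee_pos: [0.6438, 0.2391, 0.1079]
eef_rot: [-179.9, 0.4, 86.5]
contact_force: [3.3, -22.6, -12.5]
finger_gap: 0.0687
```

arm_command(increments=[{"travel": [-0.003, 0, 0], "yaw": 0, "gripper": 1}, {"travel": [0, 0, 0], "yaw": 0, "gripper": 1}, {"travel": [0, 0, -0.02], "yaw": 0, "gripper": 1}, {"travel": [0, 0, -0.05], "yaw": 0, "gripper": 1}, {"travel": [-0.03, 0, -0.05], "yaw": 0, "gripper": 1}, {"travel": [-0.05, 0, -0.03], "yaw": 0, "gripper": 1}, {"travel": [-0.05, 0, 0], "yaw": 0, "gripper": 1}, {"travel": [-0.05, 0, 0], "yaw": 0, "gripper": 1}, {"travel": [-0.05, 0, 0], "yaw": 0, "gripper": 1}, {"travel": [-0.05, 0, 0], "yaw": 0, "gripper": 1}, {"travel": [-0.03, 0, 0], "yaw": 0, "gripper": 1}, {"travel": [0, 0, 0], "yaw": 0, "gripper": 1}])

```text
clock: 4.2
ee_pos: [0.6254, -0.0697, 0.2606]
eef_rot: [179.8, 0.0, 86.4]
contact_force: [0.2, -0.0, -0.0]
finger_gap: 0.0854
```

```bash
cat >> h.py <<'E'
BO=np.array([.6297,.0188]);TH=np.radians(-3.5)
BX=np.array([np.cos(TH),np.sin(TH)]);BY=np.array([-np.sin(TH),np.cos(TH)])
def tobox(p): d=np.asarray(p)[...,:2]-BO; return np.stack([d@BX,d@BY],-1)
def look(fn=None,do=True):
    """wrist look: report tool in box frame, handle, case tops in bay and in rack"""
    s=telemetry.get_state(); print('t',round(s['clock'],2),'tool box',tobox(s['ee_pos']).round(4),'z',s['ee_pos'][2].round(4),'yaw',s['eef_rot'][2].round(2))
    im,d,W=wristworld(fn); B=tobox(W); z=W[...,2]
    hsv=cv2.cvtColor(im,cv2.COLOR_RGB2HSV)
    def colname(c,P,m):
        q=hsv[m]; q=q[q[:,1]>110]
        return (int(np.median(q[:,0])) if len(q)>15 else -1, len(q))
    def part(tag,m,n):
        k,lab,st,c=cv2.connectedComponentsWithStats(m.astype(np.uint8),connectivity=4)
        for i in range(1,k):
            if st[i,4]<n: continue
            mm=lab==i;P=W[mm];b=np.c_[tobox(P),P[:,2]]
            r=rect(b); print(tag,c[i].round(),st[i,4],'z',P[:,2].mean().round(4),'box' ,*r,'hue',colname(0,P,mm),'world',rect(P)[0],rect(P)[3])
    near=(W[...,0]<1)
    part('handle',near&(z>.121)&(z<.131)&(abs(B[...,0])<.06)&(B[...,1]>-.02)&(B[...,1]<.3),60)
    part('bay',near&(z>.082)&(z<.0945)&(abs(B[...,0])<.05)&(abs(B[...,1])<.108),60)
    part('rack',near&(z>.083)&(z<.093)&(W[...,0]<.53),60)
    return im,d,W
E
python3 - <<'E'
from h import *
look('w1.png')
E
```

```text
t 4.2 tool box [ 0.0011 -0.0886] z 0.2606 yaw 86.38
bay [318.  38.] 4568 z 0.0915 box [ 0.9 48.3] 95.2 60.9 89.8 hue (65, 809) world [633.5  67. ] 86.3
rack [167.  24.] 1073 z 0.0893 box [-164.5   85.2] 60.2 26.3 178.6 hue (27, 420) world [470.7 113.9] 175.1
rack [166.  56.] 1112 z 0.0893 box [-166.1   49.4] 60.7 27.2 2.3 hue (1, 434) world [467.   78.3] 178.8
rack [168.  91.] 1119 z 0.0894 box [-165.     9.3] 61.1 26.7 2.0 hue (-1, 0) world [465.5  38.1] 178.5
rack [172. 125.] 1101 z 0.0895 box [-161.9  -29. ] 60.5 25.9 179.8 hue (109, 358) world [ 4.664e+02 -3.000e-01] 176.3
```

View pics/w1.png

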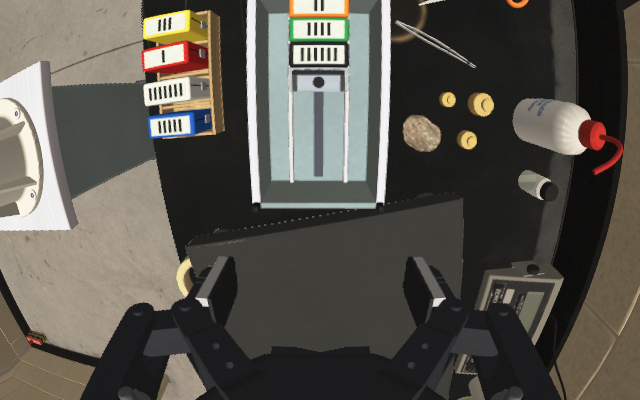

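Wrist view: bay open, filed 2, 4, 6 at (320,5), (320,28), (320,55), follower at (318,80). I'll move closer to check the row and the cover.

arm_command(increments=[{"travel": [0.05, -0.001, 0], "yaw": 0, "gripper": 1}, {"travel": [0.03, 0, 0], "yaw": 0, "gripper": 1}, {"travel": [0, 0, 0], "yaw": 0, "gripper": 1}, {"travel": [0, 0, 0], "yaw": 0, "gripper": 1}])

```text
clock: 4.75
ee_pos: [0.6289, 0.0125, 0.2589]
eef_rot: [180.0, 0.0, 86.6]
contact_force: [0.5, -0.6, -0.5]
finger_gap: 0.0854
```

Run:
```python
from h import *
im,d,W=look('w2.png')
B=tobox(W);z=W[...,2]
# profile along the centre line of the bay
m=(abs(B[...,0])<.02)&(abs(B[...,1])<.3)
h=cv2.cvtColor(im,cv2.COLOR_RGB2HSV)
for y in np.arange(.25,-.13,-.004):
    q=m&(B[...,1]>y-.002)&(B[...,1]<=y+.002)
    if q.sum()>3: print(f'{y*1000:.0f}:{np.median(z[q])*1000:.0f}/{int(np.median(h[...,0][q]))},{int(np.median(h[...,1][q]))},{int(np.median(h[...,2][q]))}',end='  ')
print()
q=(abs(B[...,0])<.05)&(abs(z-.095)<.003)&(B[...,1]<-.08)&(B[...,1]>-.14); print('right wall top y',np.percentile(B[q][:,1],[2,50,98]))
for sg in(-1,1):
    q=(abs(z-.095)<.003)&(abs(B[...,1])<.05)&(B[...,0]*sg>.05)&(B[...,0]*sg<.09); print('side',np.percentile(B[q][:,0],[2,50,98]))
P=(abs(z-.09)<.004)&(abs(B[...,0])<.045)&(B[...,1]<.107)&(B[...,1]>.0)
print(np.percentile(B[P][:,1],[.5,99.5]))
```

```text
t 4.75 tool box [-0.0004 -0.0064] z 0.2589 yaw 86.59
bay [321. 112.] 5149 z 0.0915 box [-1.3 53.6] 104.3 97.3 89.6 hue (16, 1033) world [631.6  72.4] 86.1
rack [170.  96.] 1129 z 0.0894 box [-164.3   85.5] 60.3 26.0 0.1 hue (27, 430) world [470.9 114.2] 176.6
rack [170. 128.] 1107 z 0.0894 box [-165.8   49.5] 60.3 26.5 2.9 hue (1, 429) world [467.3  78.4] 179.4
rack [175. 163.] 1073 z 0.0894 box [-165.1    9.4] 60.8 27.2 2.4 hue (-1, 0) world [465.5  38.2] 178.9
rack [181. 195.] 1007 z 0.0894 box [-161.9  -27.6] 61.0 25.3 0.3 hue (109, 384) world [466.4   1.1] 176.8
rack [  7. 213.] 202 z 0.0877 box [-550.5  -60. ] 86.3 15.6 97.4 hue (-1, 0) world [76.5 -7.5] 93.9
174:102/135,2,237  170:103/135,2,237  166:103/135,2,237  162:103/135,2,238  158:103/135,2,238  154:103/135,2,238  150:102/135,2,238  146:103/135,2,238  142:103/135,2,238  138:103/135,2,238  134:103/135,2,239  130:102/135,2,239  126:103/135,2,239  122:103/135,2,239  118:103/135,2,240  114:103/135,2,239  110:102/135,2,239  106:96/81,21,184  102:91/13,196,235  98:92/32,28,245  94:92/32,16,244  90:92/34,16,243  86:92/34,16,242 
[... 356 characters left out ...]
8,28  -2:9/85,25,136  -6:8/85,25,176  -10:8/86,25,177  -14:8/85,25,177  -18:8/85,25,177  -22:8/85,24,177  -26:8/85,26,177  -30:8/85,26,177  -34:8/86,25,178  -38:8/85,25,178  -42:8/86,25,180  -46:8/85,25,180  -50:8/85,25,181  -54:8/85,25,182  -58:8/85,25,182  -62:8/85,25,181  -66:8/86,25,181  -70:8/85,25,183  -74:8/85,25,183  -78:8/85,25,182  -82:8/87,25,182  -86:8/85,25,183  -90:8/85,25,184  -94:8/85,26,185  -98:8/85,25,184  -102:8/86,25,183  -106:8/85,25,184  -110:8/86,25,183  -114:55/54,16,85  -118:60/54,15,85  -122:95/79,24,158  
right wall top y [-0.12271613 -0.11798245 -0.11534851]
side [-0.07062185 -0.06574864 -0.06141016]
side [0.06193331 0.06648927 0.07136095]
[0.00417127 0.10375085]
```

```bash
sed -i 's/BO=np.array(.*);TH/BO=np.array([.6294,.0133]);TH/' h.py; python3 -c "
from h import *
s=telemetry.get_state();print(tobox(s['ee_pos']),s['eef_rot'])"
```

```text
[-0.0005136  -0.00143947] [1.79966305e+02 8.73668140e-03 8.65425694e+01]
```

arm_command(increments=[{"travel": [0.05, 0.001, 0], "yaw": 0, "gripper": 0.92}, {"travel": [0.048, 0, 0.02], "yaw": 0, "gripper": 0.92}, {"travel": [0, 0, 0.05], "yaw": 0, "gripper": 0.92}, {"travel": [0, 0, 0.04], "yaw": 0, "gripper": 0.92}, {"travel": [0, 0, 0.02], "yaw": 0, "gripper": 0.92}, {"travel": [0, 0, 0], "yaw": 0, "gripper": 0.92}, {"travel": [0, 0, 0], "yaw": 0, "gripper": 0.92}])

```text
clock: 5.68
ee_pos: [0.6369, 0.1094, 0.13]
eef_rot: [179.9, -0.0, 86.5]
contact_force: [0.4, -0.4, 0.2]
finger_gap: 0.079
```

arm_command(increments=[{"travel": [0, -0.0015, 0.025], "yaw": 0, "gripper": 0.92}, {"travel": [0, 0, 0.025], "yaw": 0, "gripper": 0.92}, {"travel": [0, 0, 0.023], "yaw": 0, "gripper": 0.92}, {"travel": [0, 0, 0], "yaw": 0, "gripper": 0.92}, {"travel": [0, 0, 0], "yaw": 0, "gripper": 0.5}, {"travel": [0, 0, 0], "yaw": 0, "gripper": 0.5}, {"travel": [0, 0, 0], "yaw": 0, "gripper": 0.5}, {"travel": [0, 0, 0], "yaw": 0, "gripper": 0.5}], grip_force=40)

```text
clock: 6.68
ee_pos: [0.6357, 0.1098, 0.0573]
eef_rot: [179.8, -0.0, 86.5]
contact_force: [0.0, -0.6, 6.7]
finger_gap: 0.0596
```

arm_command(increments=[{"travel": [-0.0125, 0, 0], "yaw": 0, "gripper": 0.5}, {"travel": [-0.0125, 0, 0], "yaw": 0, "gripper": 0.5}, {"travel": [-0.0125, 0, 0], "yaw": 0, "gripper": 0.5}, {"travel": [-0.0125, 0, 0], "yaw": 0, "gripper": 0.5}, {"travel": [-0.0125, 0, 0], "yaw": 0, "gripper": 0.5}, {"travel": [-0.0125, 0, 0], "yaw": 0, "gripper": 0.5}, {"travel": [-0.0125, 0, 0], "yaw": 0, "gripper": 0.5}, {"travel": [-0.0125, 0, 0], "yaw": 0, "gripper": 0.5}, {"travel": [-0.0125, 0, 0], "yaw": 0, "gripper": 0.5}, {"travel": [0, 0, 0], "yaw": 0, "gripper": 0.5}, {"travel": [0, 0, 0], "yaw": 0, "gripper": 0.5}])

```text
clock: 8.05
ee_pos: [0.6286, -0.0022, 0.0573]
eef_rot: [179.8, -0.1, 86.5]
contact_force: [-0.6, 2.9, 8.7]
finger_gap: 0.0593
```

Release, rise, and look.

arm_command(increments=[{"travel": [0, 0, 0], "yaw": 0, "gripper": 0.92}, {"travel": [0, 0, 0], "yaw": 0, "gripper": 0.92}, {"travel": [0, 0, -0.02], "yaw": 0, "gripper": 0.92}, {"travel": [0, 0, -0.05], "yaw": 0, "gripper": 0.92}, {"travel": [0, 0, -0.06], "yaw": 0, "gripper": 0.92}, {"travel": [-0.04, 0, -0.06], "yaw": 0, "gripper": 1}, {"travel": [0, 0, -0.01], "yaw": 0, "gripper": 1}, {"travel": [0, 0, 0], "yaw": 0, "gripper": 1}])

```text
clock: 9.05
ee_pos: [0.6254, -0.0372, 0.2485]
eef_rot: [179.9, -0.0, 86.5]
contact_force: [-0.6, -0.0, -0.5]
finger_gap: 0.0852
```

Run:
```python
from h import *
look('w3.png')
```

```text
t 9.05 tool box [-0.0009 -0.0507] z 0.2485 yaw 86.47
bay [321. 173.] 4893 z 0.0915 box [  0.2 -53.8] 102.4 60.8 89.0 hue (17, 1053) world [626.3 -40.4] 85.5
rack [164.  51.] 1174 z 0.0894 box [-164.7   90.9] 61.0 26.4 0.2 hue (27, 456) world [470.5 114.1] 176.7
rack [164.  84.] 1184 z 0.0894 box [-165.8   54.9] 60.4 26.6 2.4 hue (1, 451) world [467.2  78.2] 178.9
rack [167. 121.] 1175 z 0.0895 box [-165.1   14.8] 60.9 27.0 1.9 hue (-1, 0) world [465.5  38.2] 178.4
rack [172. 155.] 1153 z 0.0894 box [-162.   -23.2] 59.8 26.6 179.8 hue (109, 424) world [466.3   0. ] 176.3
```

View pics/w3.png

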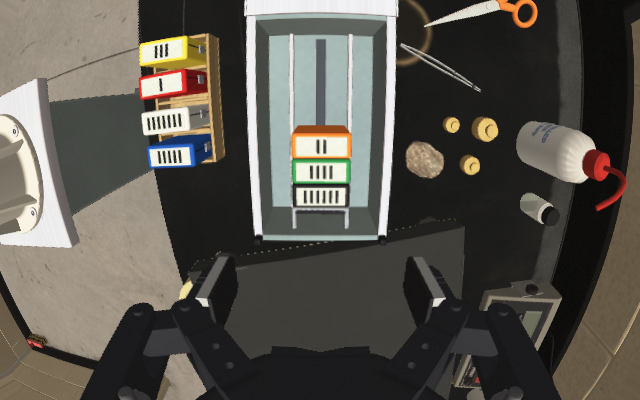

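Row pushed right (2, 4, 6 at (320,147), (320,172), (320,195)), follower behind it. Next is red case 1 at (172,83).

arm_command(increments=[{"travel": [0.026, -0.041, 0], "yaw": 0, "gripper": 1}, {"travel": [0.026, -0.041, 0], "yaw": 0, "gripper": 1}, {"travel": [0.026, -0.041, 0], "yaw": 0, "gripper": 1}, {"travel": [0.0276, -0.042, 0.02], "yaw": -0.03, "gripper": 1}, {"travel": [0, 0, 0.05], "yaw": 0, "gripper": 1}, {"travel": [0, 0, 0.05], "yaw": 0, "gripper": 1}, {"travel": [0, 0, 0.03], "yaw": 0, "gripper": 1}, {"travel": [0, 0, 0], "yaw": 0, "gripper": 1}, {"travel": [0, 0, 0], "yaw": 0, "gripper": 1}])

```text
clock: 10.22
ee_pos: [0.4669, 0.0784, 0.0975]
eef_rot: [-180.0, 0.0, 88.2]
contact_force: [-0.2, -0.2, 0.1]
finger_gap: 0.0853
```

arm_command(increments=[{"travel": [0, 0, 0.0215], "yaw": 0, "gripper": 1}, {"travel": [0, 0, 0.02], "yaw": 0, "gripper": 1}, {"travel": [0, 0, 0], "yaw": 0, "gripper": 1}, {"travel": [0, 0, 0], "yaw": 0, "gripper": 0.5}, {"travel": [0, 0, 0], "yaw": 0, "gripper": 0.5}, {"travel": [0, 0, 0], "yaw": 0, "gripper": 0.5}, {"travel": [0, 0, 0], "yaw": 0, "gripper": 0.5}, {"travel": [0, 0, 0], "yaw": 0, "gripper": 0.5}, {"travel": [0, 0, -0.03], "yaw": 0, "gripper": 0.5}, {"travel": [0, 0, -0.05], "yaw": 0, "gripper": 0.5}, {"travel": [0, 0, -0.05], "yaw": 0.03, "gripper": 0.5}, {"travel": [0, 0, 0], "yaw": 0, "gripper": 0.5}], grip_force=50)

```text
clock: 11.72
ee_pos: [0.4696, 0.0786, 0.1902]
eef_rot: [179.5, -0.1, 86.5]
contact_force: [0.5, 0.4, -2.1]
finger_gap: 0.059
```

arm_command(increments=[{"travel": [0.009, 0.04, 0], "yaw": 0, "gripper": 0.5}, {"travel": [0.01, 0.041, 0], "yaw": 0, "gripper": 0.5}, {"travel": [0.01, 0.041, 0], "yaw": 0, "gripper": 0.5}, {"travel": [0.0095, 0.0415, 0.02], "yaw": 0, "gripper": 0.5}, {"travel": [0, 0, 0.02], "yaw": 0, "gripper": 0.5}, {"travel": [0, 0, 0], "yaw": 0, "gripper": 0.5}, {"travel": [0, 0, 0], "yaw": 0, "gripper": 0.5}])

```text
clock: 12.6
ee_pos: [0.6315, 0.1065, 0.1458]
eef_rot: [-179.9, 0.0, 86.5]
contact_force: [-0.3, 0.1, -2.4]
finger_gap: 0.0589
```

Run:
```python
from h import *
look()
```

```text
t 12.6 tool box [-0.0036  0.0932] z 0.1458 yaw 86.51
handle [329.   9.] 2529 z 0.1275 box [  1. 225.] 70.0 11.2 0.5 hue (-1, 0) world [644.2 237.8] 177.0
handle [320. 222.] 669 z 0.1264 box [ -3.5 106.1] 58.4 2.4 0.1 hue (1, 663) world [632.4 119.4] 176.6
bay [324. 332.] 2197 z 0.0906 box [  0.6 -20.4] 61.0 37.3 0.3 hue (12, 1130) world [628.7  -7.1] 176.8
rack [127. 215.] 1751 z 0.0892 box [-164.8   92.2] 61.3 25.6 179.7 hue (26, 747) world [470.5 115.3] 176.2
rack [144. 290.] 1187 z 0.0891 box [-164.6   16.5] 60.9 27.4 5.4 hue (-1, 0) world [466.1  39.8] 1.9
rack [140. 316.] 263 z 0.0886 box [-183.1  -15.5] 35.1 17.0 44.4 hue (109, 161) world [445.7   9. ] 40.9
```

arm_command(increments=[{"travel": [0, 0.0035, 0.02], "yaw": 0, "gripper": 0.5}, {"travel": [0, 0, 0.03], "yaw": 0, "gripper": 0.5}, {"travel": [0, 0, 0.02], "yaw": 0, "gripper": 0.5}, {"travel": [0, 0, 0.01], "yaw": 0, "gripper": 0.5}, {"travel": [0, 0, 0.007], "yaw": 0, "gripper": 0.5}, {"travel": [0, 0, 0], "yaw": 0, "gripper": 0.5}, {"travel": [0, 0, 0], "yaw": 0, "gripper": 0.5}])

```text
clock: 13.52
ee_pos: [0.6365, 0.1065, 0.0593]
eef_rot: [179.9, -0.0, 86.5]
contact_force: [0.5, 0.6, -0.9]
finger_gap: 0.0592
```

arm_command(increments=[{"travel": [0, 0, 0], "yaw": 0, "gripper": 0.92}, {"travel": [0, 0, 0], "yaw": 0, "gripper": 0.92}, {"travel": [0, 0, 0], "yaw": 0, "gripper": 0.92}, {"travel": [0, 0, -0.025], "yaw": 0, "gripper": 0.92}, {"travel": [0, -0.001, -0.025], "yaw": 0, "gripper": 0.92}, {"travel": [-0.036, 0, -0.005], "yaw": 0, "gripper": 0.92}, {"travel": [-0.036, 0, 0], "yaw": 0, "gripper": 0.92}, {"travel": [-0.037, 0, 0], "yaw": 0, "gripper": 0.92}, {"travel": [0, 0, 0], "yaw": 0, "gripper": 0.92}, {"travel": [0, 0, 0], "yaw": 0, "gripper": 0.92}])

```text
clock: 14.78
ee_pos: [0.6285, -0.002, 0.1138]
eef_rot: [180.0, -0.0, 86.5]
contact_force: [-0.7, 0.3, 0.2]
finger_gap: 0.0788
```

Run:
```python
from h import *
look('w4.png')
```

```text
t 14.78 tool box [-0.     -0.0153] z 0.1138 yaw 86.47
handle [241. 267.] 82 z 0.1287 box [-38.7 -11.6] 16.5 1.8 94.6 hue (-1, 0) world [590.1   4.1] 91.1
handle [400. 265.] 92 z 0.1289 box [ 40.4 -10.9] 17.4 5.4 69.2 hue (-1, 0) world [ 6.69e+02 -1.00e-01] 65.7
bay [322.  52.] 5233 z 0.0915 box [ 1.5 93.8] 60.6 26.7 0.0 hue (1, 1869) world [636.6 106.8] 176.5
bay [320. 271.] 10424 z 0.0914 box [  0.5 -53.9] 103.5 60.8 89.6 hue (15, 2766) world [626.6 -40.5] 86.1
rack [80. 84.] 2281 z 0.0893 box [-164.3   91.4] 61.3 26.5 179.3 hue (27, 937) world [471.  114.5] 175.8
rack [ 93. 190.] 2101 z 0.0892 box [-165.2   15.2] 61.3 26.5 1.6 hue (-1, 0) world [465.4  38.5] 178.1
rack [107. 238.] 1941 z 0.0891 box [-162.   -22.3] 60.8 26.0 179.8 hue (109, 822) world [466.3   0.9] 176.3
```

View pics/w4.png

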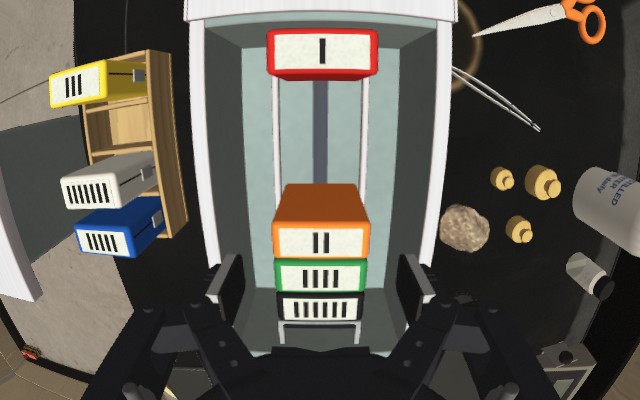

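Red 1 stands at (322,50), 2/4/6 packed at (320,240), (320,275), (320,307). Now I take case 2 and slide it left up to 1.

arm_command(increments=[{"travel": [0, 0, 0.03], "yaw": 0, "gripper": 0.92}, {"travel": [0, 0, 0.027], "yaw": 0, "gripper": 0.92}, {"travel": [0, 0, 0], "yaw": 0, "gripper": 0.92}, {"travel": [0, 0, 0], "yaw": 0, "gripper": 0.5}, {"travel": [0, 0, 0], "yaw": 0, "gripper": 0.5}, {"travel": [0, 0, 0], "yaw": 0, "gripper": 0.5}, {"travel": [0, 0, 0], "yaw": 0, "gripper": 0.5}, {"travel": [0.015, 0, 0], "yaw": 0, "gripper": 0.5}, {"travel": [0.015, 0, 0], "yaw": 0, "gripper": 0.5}, {"travel": [0.015, 0, 0], "yaw": 0, "gripper": 0.5}, {"travel": [0.015, 0, 0], "yaw": 0, "gripper": 0.5}, {"travel": [0.0125, 0, 0], "yaw": 0, "gripper": 0.5}], grip_force=40)

```text
clock: 16.32
ee_pos: [0.6338, 0.0692, 0.058]
eef_rot: [179.9, 0.1, 86.5]
contact_force: [-0.5, -7.6, 9.9]
finger_gap: 0.0597
```

arm_command(increments=[{"travel": [0.007, 0, 0], "yaw": 0, "gripper": 0.5}, {"travel": [0.006, 0, 0], "yaw": 0, "gripper": 0.5}, {"travel": [0, 0, 0], "yaw": 0, "gripper": 0.5}, {"travel": [0, 0, 0], "yaw": 0, "gripper": 0.92}, {"travel": [0, 0, 0], "yaw": 0, "gripper": 0.92}, {"travel": [0, 0, -0.02], "yaw": 0, "gripper": 0.92}, {"travel": [0, 0, -0.04], "yaw": 0, "gripper": 0.92}, {"travel": [0, 0, -0.06], "yaw": 0, "gripper": 1}, {"travel": [0, 0, 0], "yaw": 0, "gripper": 1}, {"travel": [0, 0, 0], "yaw": 0, "gripper": 1}])

```text
clock: 17.58
ee_pos: [0.6336, 0.0831, 0.1777]
eef_rot: [179.9, -0.0, 86.5]
contact_force: [-0.3, -1.0, 0.6]
finger_gap: 0.0851
```

Run:
```python
from h import *
look()
```

```text
t 17.57 tool box [-0.0001  0.0699] z 0.1777 yaw 86.51
bay [321. 172.] 2518 z 0.0914 box [ 1.7 94.3] 60.6 25.5 180.0 hue (1, 920) world [636.9 107.3] 176.5
bay [321. 208.] 2406 z 0.0914 box [ 1.3 64.6] 60.0 26.4 179.8 hue (13, 941) world [634.7  77.7] 176.3
bay [320. 320.] 2902 z 0.0911 box [  0.6 -60.9] 65.6 60.5 89.8 hue (67, 655) world [626.3 -47.5] 86.3
rack [137. 178.] 1575 z 0.0893 box [-164.6   92. ] 60.2 26.3 179.8 hue (26, 642) world [470.8 115.2] 176.3
rack [152. 253.] 1288 z 0.0892 box [-165.    15.6] 60.9 26.5 1.7 hue (-1, 0) world [465.7  38.9] 178.2
rack [162. 285.] 1100 z 0.0892 box [-161.9  -22.2] 60.8 26.2 0.6 hue (109, 459) world [466.4   1.1] 177.1
```

arm_command(increments=[{"travel": [0.005, -0.041, 0], "yaw": 0, "gripper": 1}, {"travel": [0.006, -0.041, 0], "yaw": 0, "gripper": 1}, {"travel": [0.005, -0.041, 0], "yaw": 0, "gripper": 1}, {"travel": [0.0055, -0.0415, 0.02], "yaw": 0, "gripper": 1}, {"travel": [0, 0, 0.05], "yaw": 0, "gripper": 1}, {"travel": [0, 0, 0], "yaw": 0, "gripper": 1}, {"travel": [0, 0, 0], "yaw": 0, "gripper": 1}])

```text
clock: 18.5
ee_pos: [0.4712, 0.1145, 0.1073]
eef_rot: [-180.0, 0.0, 86.5]
contact_force: [-0.2, 0.8, 0.2]
finger_gap: 0.0854
```

arm_command(increments=[{"travel": [0, 0, 0.03], "yaw": 0, "gripper": 1}, {"travel": [0, 0, 0.021], "yaw": 0, "gripper": 1}, {"travel": [0, 0, 0], "yaw": 0, "gripper": 1}, {"travel": [0, 0, 0], "yaw": 0, "gripper": 0.5}, {"travel": [0, 0, 0], "yaw": 0, "gripper": 0.5}, {"travel": [0, 0, 0], "yaw": 0, "gripper": 0.5}, {"travel": [0, 0, 0], "yaw": 0, "gripper": 0.5}, {"travel": [0, 0, 0], "yaw": 0, "gripper": 0.5}, {"travel": [0, 0, -0.03], "yaw": 0, "gripper": 0.5}, {"travel": [0, 0, -0.05], "yaw": 0, "gripper": 0.5}, {"travel": [0, 0, -0.05], "yaw": 0, "gripper": 0.5}, {"travel": [0, 0, 0], "yaw": 0, "gripper": 0.5}], grip_force=50)

```text
clock: 20.0
ee_pos: [0.4735, 0.1152, 0.1905]
eef_rot: [179.5, -0.1, 86.5]
contact_force: [0.9, 0.8, -2.0]
finger_gap: 0.0593
```

arm_command(increments=[{"travel": [-0.014, 0.041, 0], "yaw": 0, "gripper": 0.5}, {"travel": [-0.014, 0.041, 0], "yaw": 0, "gripper": 0.5}, {"travel": [-0.014, 0.041, 0], "yaw": 0, "gripper": 0.5}, {"travel": [-0.0145, 0.041, 0.02], "yaw": 0, "gripper": 0.5}, {"travel": [0, 0, 0.02], "yaw": 0, "gripper": 0.5}, {"travel": [0, 0, 0], "yaw": 0, "gripper": 0.5}, {"travel": [0, 0, 0], "yaw": 0, "gripper": 0.5}])

```text
clock: 20.88
ee_pos: [0.6301, 0.0486, 0.1459]
eef_rot: [-180.0, 0.0, 86.5]
contact_force: [-0.2, -0.1, -1.4]
finger_gap: 0.059
```

Run:
```python
from h import *
look()
```

```text
t 20.88 tool box [-0.0015  0.0353] z 0.1459 yaw 86.53
handle [320. 223.] 643 z 0.1263 box [-1.  47.9] 58.2 2.1 0.1 hue (23, 638) world [631.3  61.1] 176.6
bay [324. 134.] 3562 z 0.0916 box [ 1.7 93.9] 60.4 26.0 0.2 hue (1, 1291) world [636.9 107. ] 176.7
bay [324. 178.] 3390 z 0.0913 box [ 1.8 63.9] 59.8 25.9 0.0 hue (13, 1283) world [635.1  77. ] 176.5
bay [321. 329.] 2013 z 0.0915 box [  0.2 -72.7] 59.9 46.5 176.8 hue (66, 24) world [625.2 -59.3] 173.3
rack [129. 235.] 1607 z 0.0892 box [-164.6   15.8] 60.0 26.1 1.6 hue (-1, 0) world [466.1  39.1] 178.1
rack [142. 273.] 1438 z 0.0891 box [-162.3  -22.2] 60.4 26.5 0.4 hue (109, 625) world [466.1   1.1] 176.9
```

arm_command(increments=[{"travel": [0, 0.001, 0.02], "yaw": 0, "gripper": 0.5}, {"travel": [-0.001, 0, 0.03], "yaw": 0, "gripper": 0.5}, {"travel": [0, 0, 0.02], "yaw": 0, "gripper": 0.5}, {"travel": [0, 0, 0.01], "yaw": 0, "gripper": 0.5}, {"travel": [0, 0, 0.007], "yaw": 0, "gripper": 0.5}, {"travel": [0, 0, 0], "yaw": 0, "gripper": 0.5}, {"travel": [0, 0, 0], "yaw": 0, "gripper": 0.92}, {"travel": [0, 0, 0], "yaw": 0, "gripper": 0.92}, {"travel": [0, 0, 0], "yaw": 0, "gripper": 0.92}, {"travel": [0, 0, -0.025], "yaw": 0, "gripper": 0.92}, {"travel": [0, 0, -0.03], "yaw": 0, "gripper": 0.92}])

```text
clock: 22.3
ee_pos: [0.6314, 0.0471, 0.1138]
eef_rot: [-179.9, 0.0, 86.5]
contact_force: [0.5, -0.5, -0.0]
finger_gap: 0.0788
```

arm_command(increments=[{"travel": [-0.038, 0, 0], "yaw": 0, "gripper": 0.92}, {"travel": [-0.038, 0, 0], "yaw": 0, "gripper": 0.92}, {"travel": [0, 0, 0], "yaw": 0, "gripper": 0.92}, {"travel": [0, 0, 0], "yaw": 0, "gripper": 0.92}])

```text
clock: 22.8
ee_pos: [0.6273, -0.0286, 0.1138]
eef_rot: [-180.0, -0.0, 86.5]
contact_force: [-0.5, 0.7, 0.3]
finger_gap: 0.0782
```

Run:
```python
from h import *
look()
```

```text
t 22.8 tool box [ 0.0004 -0.0419] z 0.1138 yaw 86.47
bay [321.  14.] 3273 z 0.0911 box [ 1.7 88.8] 60.8 17.3 179.9 hue (1, 1282) world [636.6 101.8] 176.4
bay [321.  58.] 5178 z 0.0917 box [ 1.3 63. ] 60.5 26.1 0.0 hue (13, 1842) world [634.6  76.1] 176.5
bay [321. 111.] 5235 z 0.0916 box [ 1.4 33.7] 60.3 26.6 180.0 hue (28, 1704) world [632.9  46.9] 176.5
bay [319. 258.] 8211 z 0.0913 box [  0.3 -67.4] 78.2 60.7 89.6 hue (67, 1664) world [625.6 -54. ] 86.1
rack [ 86. 154.] 2195 z 0.0893 box [-164.9   15.1] 61.1 26.3 2.0 hue (-1, 0) world [465.7  38.4] 178.5
rack [ 98. 205.] 2098 z 0.0892 box [-162.3  -22.8] 61.4 26.4 0.3 hue (109, 849) world [4.66e+02 4.00e-01] 176.8
```

arm_command(increments=[{"travel": [0.0005, 0, 0.03], "yaw": 0, "gripper": 0.92}, {"travel": [0, 0, 0.03], "yaw": 0, "gripper": 0.92}, {"travel": [0, 0, 0], "yaw": 0, "gripper": 0.92}, {"travel": [0, 0, 0], "yaw": 0, "gripper": 0.5}, {"travel": [0, 0, 0], "yaw": 0, "gripper": 0.5}, {"travel": [0, 0, 0], "yaw": 0, "gripper": 0.5}, {"travel": [0, 0, 0], "yaw": 0, "gripper": 0.5}, {"travel": [0, 0, -0.003], "yaw": 0, "gripper": 0.5}, {"travel": [0.015, 0, 0], "yaw": 0, "gripper": 0.5}, {"travel": [0.015, 0, 0], "yaw": 0, "gripper": 0.5}, {"travel": [0.014, 0, 0], "yaw": 0, "gripper": 0.5}, {"travel": [0.005, 0, 0], "yaw": 0, "gripper": 0.5}], grip_force=60)

```text
clock: 24.35
ee_pos: [0.6302, 0.0221, 0.0567]
eef_rot: [-180.0, 0.0, 86.6]
contact_force: [-0.1, -0.5, -0.6]
finger_gap: 0.0591
```

arm_command(increments=[{"travel": [0.003, 0, 0], "yaw": 0, "gripper": 0.5}, {"travel": [0.003, 0, 0], "yaw": 0, "gripper": 0.5}, {"travel": [0.0025, 0, 0], "yaw": 0, "gripper": 0.5}, {"travel": [0, 0, 0], "yaw": 0, "gripper": 0.5}])

```text
clock: 24.85
ee_pos: [0.6307, 0.0291, 0.0567]
eef_rot: [-180.0, -0.0, 86.5]
contact_force: [-0.7, -0.8, -1.0]
finger_gap: 0.0594
```

arm_command(increments=[{"travel": [0.002, 0, 0], "yaw": 0, "gripper": 0.5}, {"travel": [0, 0, 0.003], "yaw": 0, "gripper": 0.5}, {"travel": [0, 0, 0], "yaw": 0, "gripper": 0.5}, {"travel": [0, 0, 0], "yaw": 0, "gripper": 0.92}, {"travel": [0, 0, 0], "yaw": 0, "gripper": 0.92}, {"travel": [0, 0, 0], "yaw": 0, "gripper": 0.92}, {"travel": [0, 0, -0.025], "yaw": 0, "gripper": 0.92}, {"travel": [0, 0, -0.05], "yaw": 0, "gripper": 0.92}, {"travel": [-0.03, 0, -0.05], "yaw": 0, "gripper": 1}, {"travel": [-0.03, 0, 0], "yaw": 0, "gripper": 1}, {"travel": [0, 0, 0], "yaw": 0, "gripper": 1}, {"travel": [0, 0, 0], "yaw": 0, "gripper": 1}])

```text
clock: 26.35
ee_pos: [0.6269, -0.0283, 0.1782]
eef_rot: [-179.9, -0.0, 86.5]
contact_force: [0.8, -0.2, -1.0]
finger_gap: 0.0857
```

Run:
```python
from h import *
look('w5.png')
```

```text
t 26.35 tool box [ 0.0001 -0.0417] z 0.1782 yaw 86.48
bay [321.  79.] 10751 z 0.0917 box [ 1.7 55.5] 105.0 61.2 89.5 hue (17, 3571) world [634.5  68.6] 86.0
bay [320. 236.] 2984 z 0.0909 box [  0.2 -79.7] 60.7 50.8 180.0 hue (-1, 0) world [624.7 -66.3] 176.5
rack [132. 139.] 1620 z 0.0894 box [-165.    15.2] 60.7 26.5 2.1 hue (-1, 0) world [465.7  38.5] 178.6
rack [141. 181.] 1582 z 0.0893 box [-161.9  -22.8] 60.8 26.0 179.9 hue (109, 637) world [466.4   0.5] 176.4
```

View pics/w5.png

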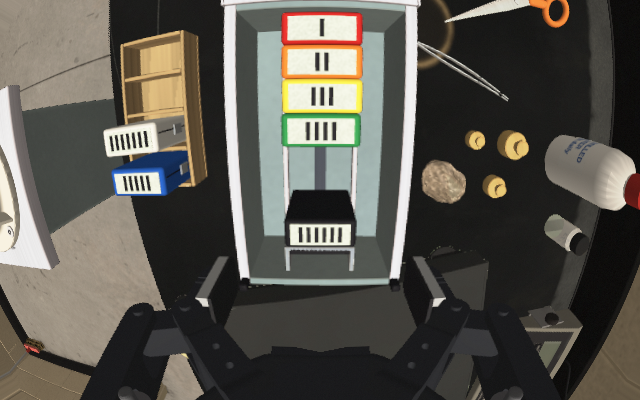

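1–4 packed left at (321,28)–(321,130), black 6 at (320,235), white 7 and blue 5 still in the rack at (140,137), (145,178). Blue is next.

arm_command(increments=[{"travel": [0.005, -0.04, 0], "yaw": 0, "gripper": 1}, {"travel": [0.005, -0.041, 0], "yaw": 0, "gripper": 1}, {"travel": [0.005, -0.04, 0], "yaw": 0, "gripper": 1}, {"travel": [0.004, -0.041, 0.02], "yaw": 0, "gripper": 1}, {"travel": [0, 0, 0.05], "yaw": 0, "gripper": 1}, {"travel": [0, 0, 0], "yaw": 0, "gripper": 1}, {"travel": [0, 0, 0], "yaw": 0, "gripper": 1}])

```text
clock: 27.28
ee_pos: [0.4676, 0.0004, 0.1096]
eef_rot: [180.0, -0.0, 86.5]
contact_force: [0.3, -0.2, 0.7]
finger_gap: 0.0855
```

arm_command(increments=[{"travel": [0, -0.001, 0.033], "yaw": 0, "gripper": 1}, {"travel": [0, 0, 0.0205], "yaw": 0, "gripper": 1}, {"travel": [0, 0, 0], "yaw": 0, "gripper": 1}, {"travel": [0, 0, 0], "yaw": 0, "gripper": 0.5}, {"travel": [0, 0, 0], "yaw": 0, "gripper": 0.5}, {"travel": [0, 0, 0], "yaw": 0, "gripper": 0.5}, {"travel": [0, 0, 0], "yaw": 0, "gripper": 0.5}, {"travel": [0, 0, 0], "yaw": 0, "gripper": 0.5}, {"travel": [0, 0, -0.03], "yaw": 0, "gripper": 0.5}, {"travel": [0, 0, -0.05], "yaw": 0, "gripper": 0.5}, {"travel": [0, 0, -0.05], "yaw": 0, "gripper": 0.5}, {"travel": [0, 0, 0], "yaw": 0, "gripper": 0.5}], grip_force=50)

```text
clock: 28.78
ee_pos: [0.4686, 0.0001, 0.1899]
eef_rot: [179.5, -0.0, 86.5]
contact_force: [0.5, 0.1, -0.8]
finger_gap: 0.0588
```

arm_command(increments=[{"travel": [0.002, 0.041, 0], "yaw": 0, "gripper": 0.5}, {"travel": [0.002, 0.041, 0], "yaw": 0, "gripper": 0.5}, {"travel": [0.002, 0.041, 0], "yaw": 0, "gripper": 0.5}, {"travel": [0.002, 0.04, 0.02], "yaw": 0, "gripper": 0.5}, {"travel": [0, 0, 0.02], "yaw": 0, "gripper": 0.5}, {"travel": [0, 0, 0], "yaw": 0, "gripper": 0.5}, {"travel": [0, 0, 0], "yaw": 0, "gripper": 0.5}])

```text
clock: 29.65
ee_pos: [0.6279, -0.0018, 0.1455]
eef_rot: [-179.9, 0.0, 86.5]
contact_force: [1.0, 0.4, -1.1]
finger_gap: 0.0596
```

Run:
```python
from h import *
look()
```

```text
t 29.65 tool box [-0.0006 -0.0152] z 0.1455 yaw 86.5
handle [320. 223.] 666 z 0.1262 box [-0.2 -2.5] 58.2 2.2 0.2 hue (109, 658) world [629.   10.8] 176.7
bay [322. 114.] 14119 z 0.0917 box [ 1.8 55.8] 103.5 61.1 89.2 hue (15, 4746) world [634.6  68.9] 85.7
rack [117. 178.] 1844 z 0.0893 box [-164.7   15.3] 60.1 26.9 1.0 hue (-1, 0) world [466.   38.7] 177.5
```

arm_command(increments=[{"travel": [0, 0.001, 0.02], "yaw": 0, "gripper": 0.5}, {"travel": [0, 0, 0.03], "yaw": 0, "gripper": 0.5}, {"travel": [0, 0, 0.02], "yaw": 0, "gripper": 0.5}, {"travel": [0, 0, 0.01], "yaw": 0, "gripper": 0.5}, {"travel": [0, 0, 0.007], "yaw": 0, "gripper": 0.5}, {"travel": [0, 0, 0], "yaw": 0, "gripper": 0.5}, {"travel": [0, 0, 0], "yaw": 0, "gripper": 0.92}, {"travel": [0, 0, 0], "yaw": 0, "gripper": 0.92}, {"travel": [0, 0, 0], "yaw": 0, "gripper": 0.92}, {"travel": [0, 0, -0.025], "yaw": 0, "gripper": 0.92}, {"travel": [0, 0, -0.03], "yaw": 0, "gripper": 0.92}])

```text
clock: 31.08
ee_pos: [0.6293, -0.0018, 0.1133]
eef_rot: [-179.9, 0.0, 86.5]
contact_force: [0.4, -0.0, 0.0]
finger_gap: 0.0788
```

arm_command(increments=[{"travel": [-0.026, 0, 0], "yaw": 0, "gripper": 0.92}, {"travel": [-0.026, 0, 0], "yaw": 0, "gripper": 0.92}, {"travel": [0, 0, 0], "yaw": 0, "gripper": 0.92}, {"travel": [0, 0, 0], "yaw": 0, "gripper": 0.92}])

```text
clock: 31.58
ee_pos: [0.6267, -0.0534, 0.1132]
eef_rot: [-180.0, -0.0, 86.5]
contact_force: [0.1, -0.2, 0.3]
finger_gap: 0.0789
```

Run:
```python
from h import *
look()
```

```text
t 31.57 tool box [ 0.0014 -0.0667] z 0.1132 yaw 86.48
bay [319.  60.] 13452 z 0.0917 box [ 1.4 37.8] 68.7 61.1 89.7 hue (28, 4516) world [633.1  50.9] 86.2
bay [321. 153.] 4913 z 0.0916 box [  2.6 -14.7] 60.6 25.8 180.0 hue (109, 1713) world [631.1  -1.5] 176.5
bay [318. 245.] 5385 z 0.0909 box [  0.2 -79.8] 60.9 50.7 179.6 hue (-1, 0) world [624.7 -66.4] 176.1
rack [ 81. 120.] 2248 z 0.0893 box [-165.    14.9] 61.7 26.3 1.6 hue (-1, 0) world [465.6  38.3] 178.1
```

arm_command(increments=[{"travel": [-0.0005, -0.0005, 0.03], "yaw": 0, "gripper": 0.92}, {"travel": [0, 0, 0.029], "yaw": 0, "gripper": 0.92}, {"travel": [0, 0, 0], "yaw": 0, "gripper": 0.92}, {"travel": [0, 0, 0], "yaw": 0, "gripper": 0.5}, {"travel": [0, 0, 0], "yaw": 0, "gripper": 0.5}, {"travel": [0, 0, 0], "yaw": 0, "gripper": 0.5}, {"travel": [0, 0, 0], "yaw": 0, "gripper": 0.5}, {"travel": [0, 0, -0.003], "yaw": 0, "gripper": 0.5}, {"travel": [0.012, 0, 0], "yaw": 0, "gripper": 0.5}, {"travel": [0.011, 0, 0], "yaw": 0, "gripper": 0.5}, {"travel": [0.005, 0, 0], "yaw": 0, "gripper": 0.5}, {"travel": [0.003, 0, 0], "yaw": 0, "gripper": 0.5}], grip_force=60)

```text
clock: 33.12
ee_pos: [0.628, -0.0229, 0.0572]
eef_rot: [-180.0, 0.0, 86.5]
contact_force: [-1.4, -1.2, -2.3]
finger_gap: 0.0595
```

arm_command(increments=[{"travel": [0.002, 0, 0], "yaw": 0, "gripper": 0.5}, {"travel": [0, 0, 0.003], "yaw": 0, "gripper": 0.5}, {"travel": [0, 0, 0], "yaw": 0, "gripper": 0.5}, {"travel": [0, 0, 0], "yaw": 0, "gripper": 0.92}, {"travel": [0, 0, 0], "yaw": 0, "gripper": 0.92}, {"travel": [0, 0, 0], "yaw": 0, "gripper": 0.92}, {"travel": [0, 0, -0.025], "yaw": 0, "gripper": 0.92}, {"travel": [0, 0, -0.05], "yaw": 0, "gripper": 0.92}, {"travel": [-0.025, 0, -0.05], "yaw": 0, "gripper": 1}, {"travel": [0, 0, 0], "yaw": 0, "gripper": 1}, {"travel": [0, 0, 0], "yaw": 0, "gripper": 1}])

```text
clock: 34.5
ee_pos: [0.6263, -0.0463, 0.1788]
eef_rot: [-180.0, -0.0, 86.5]
contact_force: [-0.5, 0.3, 0.4]
finger_gap: 0.0855
```

Run:
```python
from h import *
look('w6.png')
```

```text
t 34.5 tool box [ 0.0006 -0.0597] z 0.1788 yaw 86.48
bay [321.  93.] 14869 z 0.0917 box [ 1.6 25.4] 147.9 61.6 90.2 hue (28, 4148) world [632.6  38.5] 86.7
bay [318. 232.] 993 z 0.0893 box [ -0.1 -93.2] 60.6 24.9 0.4 hue (-1, 0) world [623.6 -79.7] 176.9
rack [130. 119.] 1628 z 0.0894 box [-164.7   14.9] 60.9 26.6 1.7 hue (-1, 0) world [465.9  38.2] 178.2
```

View pics/w6.png

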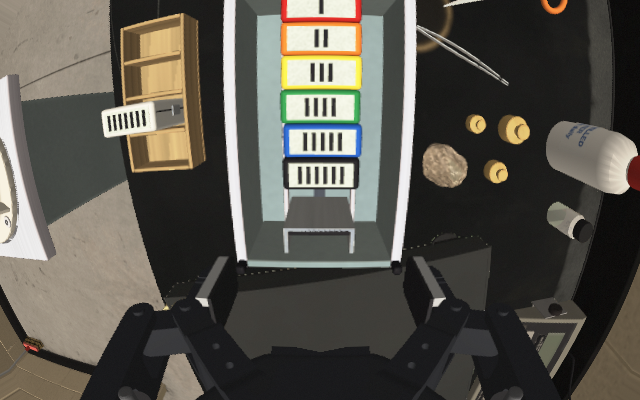

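1–6 in order at (321,10)…(321,172); follower at (320,215); white 7 at (140,118). Fetching white.

arm_command(increments=[{"travel": [0.018, -0.041, 0], "yaw": 0, "gripper": 1}, {"travel": [0.019, -0.041, 0], "yaw": 0, "gripper": 1}, {"travel": [0.019, -0.042, 0], "yaw": 0, "gripper": 1}, {"travel": [0.0187, -0.0415, 0.02], "yaw": -0.03, "gripper": 1}, {"travel": [0, 0, 0.05], "yaw": 0, "gripper": 1}, {"travel": [0, 0, 0], "yaw": 0, "gripper": 1}, {"travel": [0, 0, 0], "yaw": 0, "gripper": 1}])

```text
clock: 35.42
ee_pos: [0.4665, 0.0385, 0.1096]
eef_rot: [-180.0, 0.0, 88.2]
contact_force: [1.2, -0.3, -0.4]
finger_gap: 0.0854
```

arm_command(increments=[{"travel": [0, 0, 0.033], "yaw": 0, "gripper": 1}, {"travel": [0, 0, 0.0205], "yaw": 0, "gripper": 1}, {"travel": [0, 0, 0], "yaw": 0, "gripper": 1}, {"travel": [0, 0, 0], "yaw": 0, "gripper": 0.5}, {"travel": [0, 0, 0], "yaw": 0, "gripper": 0.5}, {"travel": [0, 0, 0], "yaw": 0, "gripper": 0.5}, {"travel": [0, 0, 0], "yaw": 0, "gripper": 0.5}, {"travel": [0, 0, 0], "yaw": 0, "gripper": 0.5}, {"travel": [0, 0, -0.03], "yaw": 0, "gripper": 0.5}, {"travel": [0, 0, -0.05], "yaw": 0, "gripper": 0.5}, {"travel": [0, 0, -0.05], "yaw": 0.03, "gripper": 0.5}, {"travel": [0, 0, 0], "yaw": 0, "gripper": 0.5}], grip_force=50)

```text
clock: 36.92
ee_pos: [0.4689, 0.0386, 0.1903]
eef_rot: [179.5, -0.1, 86.5]
contact_force: [-0.3, 0.7, -1.7]
finger_gap: 0.0592
```

arm_command(increments=[{"travel": [-0.02, 0.041, 0], "yaw": 0, "gripper": 0.5}, {"travel": [-0.02, 0.041, 0], "yaw": 0, "gripper": 0.5}, {"travel": [-0.02, 0.041, 0], "yaw": 0, "gripper": 0.5}, {"travel": [-0.02, 0.041, 0.02], "yaw": 0, "gripper": 0.5}, {"travel": [0, 0, 0.02], "yaw": 0, "gripper": 0.5}, {"travel": [0, 0, 0], "yaw": 0, "gripper": 0.5}, {"travel": [0, 0, 0], "yaw": 0, "gripper": 0.5}])

```text
clock: 37.8
ee_pos: [0.6244, -0.0512, 0.1459]
eef_rot: [-180.0, -0.0, 86.5]
contact_force: [0.9, 0.4, -1.0]
finger_gap: 0.0592
```

Run:
```python
from h import *
im,d,W=look()
B=tobox(W);z=W[...,2]
q=(abs(B[...,0])<.025)&(abs(z-.0915)<.003);print('bay row y',np.percentile(B[q][:,1],[.5,99.5]))
q=(abs(B[...,0])<.025)&(z>.11)&(z<.2)&(B[...,1]<-.03)&(B[...,1]>-.09);print('held',np.percentile(B[q],[1,99],axis=0),np.percentile(z[q],[1,99]))
```

```text
t 37.8 tool box [-0.001  -0.0647] z 0.1459 yaw 86.52
bay [323.  97.] 17986 z 0.0916 box [ 1.9 18. ] 132.6 62.0 90.1 hue (29, 5270) world [632.4  31.1] 86.6
bay row y [-0.04725065  0.08265785]
held [[-0.02448782 -0.07540426]
 [ 0.02443916 -0.05097182]] [0.11233995 0.1798011 ]
```

arm_command(increments=[{"travel": [0, 0.001, 0.02], "yaw": 0, "gripper": 0.5}, {"travel": [0, 0, 0.02], "yaw": 0, "gripper": 0.5}, {"travel": [0, 0, 0.015], "yaw": 0, "gripper": 0.5}, {"travel": [0, 0, 0.015], "yaw": 0, "gripper": 0.5}, {"travel": [0, 0, 0.01], "yaw": 0, "gripper": 0.5}, {"travel": [0, 0, 0.007], "yaw": 0, "gripper": 0.5}, {"travel": [0, 0, 0], "yaw": 0, "gripper": 0.5}, {"travel": [0, 0, 0], "yaw": 0, "gripper": 0.5}])

```text
clock: 38.85
ee_pos: [0.6262, -0.0516, 0.0593]
eef_rot: [180.0, 0.0, 86.5]
contact_force: [-1.5, 0.8, 5.4]
finger_gap: 0.0586
```

arm_command(increments=[{"travel": [0, 0, 0], "yaw": 0, "gripper": 0.92}, {"travel": [0, 0, 0], "yaw": 0, "gripper": 0.92}, {"travel": [0, 0, 0], "yaw": 0, "gripper": 0.92}, {"travel": [0, 0, -0.025], "yaw": 0, "gripper": 0.92}, {"travel": [0, 0, -0.04], "yaw": 0, "gripper": 0.92}, {"travel": [-0.03, 0, -0.04], "yaw": 0, "gripper": 0.92}, {"travel": [0, 0, 0], "yaw": 0, "gripper": 0.92}, {"travel": [0, 0, 0], "yaw": 0, "gripper": 0.92}])

```text
clock: 39.85
ee_pos: [0.6237, -0.0814, 0.1633]
eef_rot: [-180.0, -0.0, 86.5]
contact_force: [-0.3, 0.1, -0.5]
finger_gap: 0.0785
```

Run:
```python
from h import *
look('w7.png')
```

```text
t 39.85 tool box [ 0.     -0.0948] z 0.1633 yaw 86.47
bay [322.  74.] 12750 z 0.0916 box [1.7 5.1] 108.7 62.1 90.3 hue (67, 3504) world [631.4  18.3] 86.8
bay [321. 169.] 2926 z 0.0916 box [  1.3 -64.4] 60.2 26.1 180.0 hue (-1, 0) world [626.8 -51.1] 176.5
bay [319. 199.] 1202 z 0.0895 box [ -0.4 -92.7] 60.4 24.1 179.0 hue (-1, 0) world [623.3 -79.2] 175.5
```

View pics/w7.png

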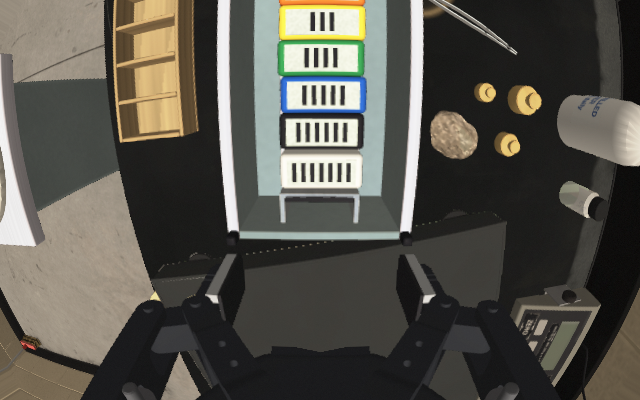

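arm_command(increments=[{"travel": [0.001, 0, 0.04], "yaw": 0, "gripper": 0.92}, {"travel": [0, 0, 0.04], "yaw": 0, "gripper": 0.92}, {"travel": [0, 0, 0.028], "yaw": 0, "gripper": 0.92}, {"travel": [0, 0, 0], "yaw": 0, "gripper": 0.92}, {"travel": [0, 0, 0], "yaw": 0, "gripper": 0.5}, {"travel": [0, 0, 0], "yaw": 0, "gripper": 0.5}, {"travel": [0, 0, 0], "yaw": 0, "gripper": 0.5}, {"travel": [0, 0, 0], "yaw": 0, "gripper": 0.5}, {"travel": [0.003, 0, 0], "yaw": 0, "gripper": 0.5}, {"travel": [0.003, 0, 0], "yaw": 0, "gripper": 0.5}, {"travel": [0.002, 0, 0], "yaw": 0, "gripper": 0.5}, {"travel": [0, 0, 0], "yaw": 0, "gripper": 0.5}], grip_force=40)

```text
clock: 41.4
ee_pos: [0.6234, -0.0729, 0.0566]
eef_rot: [-179.9, 0.0, 86.5]
contact_force: [-5.3, -3.3, -2.2]
finger_gap: 0.0595
```

arm_command(increments=[{"travel": [0.0015, 0, 0], "yaw": 0, "gripper": 0.5}, {"travel": [0.001, 0, 0], "yaw": 0, "gripper": 0.5}, {"travel": [0, 0, 0], "yaw": 0, "gripper": 0.5}])

```text
clock: 41.78
ee_pos: [0.6235, -0.0714, 0.0566]
eef_rot: [-179.9, 0.1, 86.5]
contact_force: [-6.6, -8.7, -1.7]
finger_gap: 0.059
```

arm_command(increments=[{"travel": [0.001, 0, 0], "yaw": 0, "gripper": 0.5}, {"travel": [0.001, 0, 0], "yaw": 0, "gripper": 0.5}, {"travel": [0, 0, 0], "yaw": 0, "gripper": 0.5}])

```text
clock: 42.15
ee_pos: [0.6235, -0.071, 0.0566]
eef_rot: [-179.9, 0.2, 86.5]
contact_force: [-6.4, -18.2, -1.5]
finger_gap: 0.0591
```

arm_command(increments=[{"travel": [0, 0, 0], "yaw": 0, "gripper": 0.92}, {"travel": [0, 0, 0], "yaw": 0, "gripper": 0.92}, {"travel": [0, 0, 0], "yaw": 0, "gripper": 0.92}, {"travel": [0, 0, -0.025], "yaw": 0, "gripper": 0.92}, {"travel": [0, 0, -0.05], "yaw": 0, "gripper": 0.92}, {"travel": [0.03, 0, -0.06], "yaw": 0, "gripper": 1}, {"travel": [0.03, 0, -0.06], "yaw": 0, "gripper": 1}, {"travel": [0, 0, 0], "yaw": 0, "gripper": 1}, {"travel": [0, 0, 0], "yaw": 0, "gripper": 1}])

```text
clock: 43.28
ee_pos: [0.628, -0.0119, 0.2426]
eef_rot: [180.0, 0.0, 86.6]
contact_force: [-0.3, 0.0, -0.1]
finger_gap: 0.0854
```

Run:
```python
from h import *
im,d,W=look('w8.png')
B=tobox(W);z=W[...,2]
m=(abs(B[...,0]-.002)<.015)
v=cv2.cvtColor(im,cv2.COLOR_RGB2HSV)
for y in np.arange(.12,-.12,-.002):
    q=m&(abs(B[...,1]-y)<.001)&(z>.08)
    if q.sum()>2: print(f'{y*1000:.0f}:{np.median(z[q])*1000:.0f}/{int(np.median(v[...,0][q]))},{int(np.median(v[...,1][q]))}',end=' ')
```

```text
t 43.27 tool box [ 0.0002 -0.0252] z 0.2426 yaw 86.55
bay [321. 136.] 11416 z 0.0917 box [1.5 5.6] 204.8 62.0 90.0 hue (27, 2651) world [631.3  18.8] 86.5
rack [  2. 219.] 60 z 0.0871 box [-547.1  -79.5] 37.5 12.9 103.5 hue (-1, 0) world [ 78.4 -32.6] 100.0
120:102/135,2 118:103/135,2 116:103/135,2 114:102/82,5 112:96/83,25 110:94/60,20 108:91/1,207 106:92/2,180 104:92/32,17 102:92/34,16 100:92/32,16 98:92/34,16 96:92/34,16 94:92/34,17 92:92/34,17 90:92/32,16 88:92/34,17 86:91/8,97 84:91/1,209 82:90/12,204 80:91/16,166 78:92/32,17 76:92/33,17 74:92/32,16 72:92/33,16 70:92/32,16 68:92/32,17 66:92/34,17 64:92/32,16 62:92/34,17 60:92/18,114 58:91/14,199 56:91/26,186 54:92/29,132 52:92/33,17 50:92/33,17 48:92/32,16 46:92/33,16 44:92/33,16 42:92/33,17 40:92/34,17 38:92/33,17 36:92/32,21 34:91/28,91 32:91/26,182 30:91/66,157 28:92/62,114 26:92/34,17 24:92/32,18 22:92/32,17 20:92/33,16 18:92/33,16 16:92/33,16 14:92/33,16 12:92/33,17 10:92/34,17 8:92/57,63 6:91/73,159 4:91/109,196 2:91/109,154 -0:92/34,17 -2:92/33,21 -4:342/120,15 -6:341/120,18 -8:92/33,17 -10:92/32,17 -12:330/120,18 -14:328/120,18 -16:318/120,18 -18:92/106,85 -20:90/109,188 -22:91/137,18 -24:92/32,21 -26:92/33,18 -28:92/33,21 -30:92/33,19 -32:92/33,19 -34:92/32,19 -36:92/32,19 -38:92/32,19 -40:92/32,21 -42:92/34,17 -44:91/34,27 -46:89/15,23 -48:90/21,29 -50:92/24,9 -52:92/32,17 -54:93/32,19 -56:92/33,18 -58:92/32,20 -60:92/33,19 -62:92/32,19 -64:92/32,20 -66:93/32,22 -68:92/33,17 -70:92/27,16 -72:91/21,22 -74:91/103,12 -76:91/120,10 -78:91/160,11 -80:90/30,4 -110:86/54,15 -112:90/55,18 -114:96/83,25 -116:96/79,23 -118:95/74,20
```

View pics/w8.png

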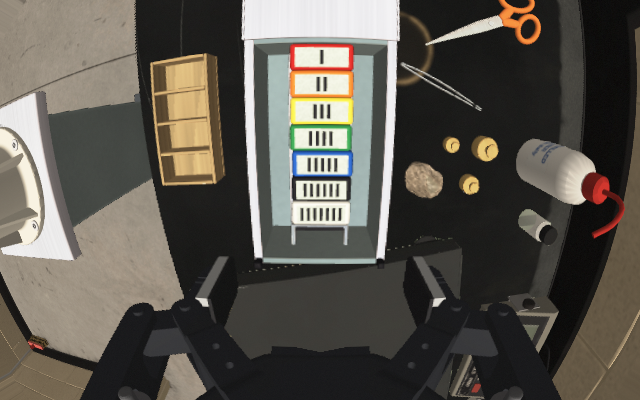

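All seven are in order at 26 mm pitch (321,57)–(321,213), follower against 7. Now the cover.

arm_command(increments=[{"travel": [0.042, 0, 0], "yaw": 0, "gripper": 1}, {"travel": [0.042, 0, 0], "yaw": 0, "gripper": 1}, {"travel": [0.042, 0, 0], "yaw": 0, "gripper": 1}, {"travel": [0.042, 0, 0], "yaw": 0, "gripper": 1}, {"travel": [0.042, 0, 0], "yaw": 0, "gripper": 1}, {"travel": [0.0405, 0.001, 0.03], "yaw": 0, "gripper": 1}, {"travel": [0, 0, 0.04], "yaw": 0, "gripper": 1}, {"travel": [0, 0, 0], "yaw": 0, "gripper": 1}, {"travel": [0, 0, 0], "yaw": 0, "gripper": 1}])

```text
clock: 44.45
ee_pos: [0.6448, 0.2371, 0.1729]
eef_rot: [-180.0, 0.0, 86.5]
contact_force: [0.3, 0.3, 0.8]
finger_gap: 0.0855
```

```bash
python3 -c "
from h import *
s=telemetry.get_state();print(tobox(s['ee_pos']),s['ee_pos'],s['eef_rot'])"
```

```text
[0.00173683 0.22430025] [0.64482679 0.23707586 0.17285146] [-1.79974229e+02  1.60106890e-02  8.64553073e+01]
```

arm_command(increments=[{"travel": [0.001, -0.001, 0.03], "yaw": 0, "gripper": 1}, {"travel": [0, 0, 0.025], "yaw": 0, "gripper": 1}, {"travel": [0, 0, 0.01], "yaw": 0, "gripper": 1}, {"travel": [0, 0, 0], "yaw": 0, "gripper": 0.5}, {"travel": [0, 0, 0], "yaw": 0, "gripper": 0.5}, {"travel": [0, 0, 0], "yaw": 0, "gripper": 0.5}, {"travel": [0, 0, 0], "yaw": 0, "gripper": 0.5}, {"travel": [-0.015, 0, 0], "yaw": 0, "gripper": 0.5}, {"travel": [-0.03, 0, 0], "yaw": 0, "gripper": 0.5}, {"travel": [-0.03, 0, 0], "yaw": 0, "gripper": 0.5}, {"travel": [-0.03, 0, 0], "yaw": 0, "gripper": 0.5}], grip_force=40)

```text
clock: 45.82
ee_pos: [0.637, 0.1343, 0.1089]
eef_rot: [180.0, -0.1, 86.5]
contact_force: [-4.4, 3.6, 5.9]
finger_gap: 0.0682
```

arm_command(increments=[{"travel": [-0.03, 0, 0], "yaw": 0, "gripper": 0.5}, {"travel": [-0.03, 0, 0], "yaw": 0, "gripper": 0.5}, {"travel": [-0.03, 0, 0], "yaw": 0, "gripper": 0.5}, {"travel": [-0.02, 0, 0], "yaw": 0, "gripper": 0.5}, {"travel": [-0.01, 0, 0], "yaw": 0, "gripper": 0.5}, {"travel": [-0.003, 0, 0], "yaw": 0, "gripper": 0.5}, {"travel": [0, 0, 0], "yaw": 0, "gripper": 0.5}, {"travel": [0, 0, 0], "yaw": 0, "gripper": 0.5}])

```text
clock: 46.82
ee_pos: [0.629, 0.012, 0.1088]
eef_rot: [-179.9, -0.1, 86.5]
contact_force: [-8.4, 3.4, 10.0]
finger_gap: 0.0682
```

```bash
python3 -c "
from h import *
s=telemetry.get_state();print(tobox(s['ee_pos']),s['contact_force'])"
```

```text
[-0.00029554 -0.00132801] [-8.38025614  3.42147123 10.02454695]
```

arm_command(increments=[{"travel": [-0.003, 0, 0], "yaw": 0, "gripper": 0.5}, {"travel": [0, 0, 0], "yaw": 0, "gripper": 0.5}, {"travel": [0, 0, 0], "yaw": 0, "gripper": 0.5}])

```text
clock: 47.2
ee_pos: [0.629, 0.0119, 0.1088]
eef_rot: [-180.0, -0.3, 86.5]
contact_force: [-8.2, 17.9, 9.8]
finger_gap: 0.0685
```

Stop reached (force up, no motion). Release, retreat and check.

arm_command(increments=[{"travel": [0.002, 0, 0], "yaw": 0, "gripper": 0.5}, {"travel": [0, 0, 0], "yaw": 0, "gripper": 1}, {"travel": [0, 0, 0], "yaw": 0, "gripper": 1}, {"travel": [0, 0, 0], "yaw": 0, "gripper": 1}, {"travel": [0, 0, -0.03], "yaw": 0, "gripper": 1}, {"travel": [0, 0, -0.05], "yaw": 0, "gripper": 1}, {"travel": [-0.02, 0, -0.06], "yaw": 0, "gripper": 1}, {"travel": [0, 0, 0], "yaw": 0, "gripper": 1}, {"travel": [0, 0, 0], "yaw": 0, "gripper": 1}])

```text
clock: 48.32
ee_pos: [0.6283, -0.0097, 0.2467]
eef_rot: [180.0, -0.0, 86.5]
contact_force: [-0.5, -0.1, -0.4]
finger_gap: 0.0853
```

Run:
```python
from h import *
look('w9.png')
```

```text
t 48.33 tool box [ 0.0003 -0.023 ] z 0.2467 yaw 86.47
handle [319. 165.] 1050 z 0.1277 box [ 0.4 -0. ] 67.9 11.7 0.1 hue (-1, 0) world [629.8  13.2] 176.6
rack [  3. 217.] 99 z 0.0872 box [-548.2  -74.6] 46.7 14.8 100.5 hue (-1, 0) world [ 77.7 -27.7] 97.0
```

View pics/w9.png

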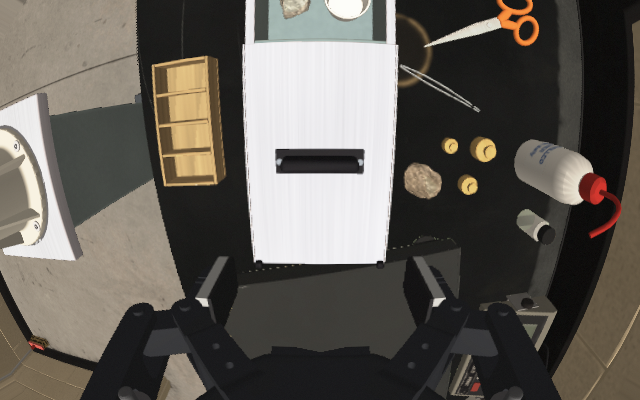

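The cover is shut, with the handle at box y = 0.0 mm (pixel (319,163)), the rack is empty and the robot is clear. Handing in.

```bash
python3 -c "
from h import *
print(ticket.job_done())"
```

```text
the job is handed in; nothing more can be done
None
```

I filed all four returned cases (1, 3, 5 and 7) in their places, pushed the follower up against the row, shut the cover and handed the job in at about 48 s. No verdict was reported.

**Row before closing:** The wrist camera showed cases 1 to 7 in order at about 26 mm pitch. All tops were at the same height, and their x offsets were within about 3 mm. Case 1 was about 1–2 mm from the left-hand end wall and the follower touched case 7.

**Cover:** Pushing it shut met a firm stop at about 18 N with no further movement. The handle then measured 0.0 mm from its shut position, and the gripper was clear.

**Disagreements on the way:**
- My first box origin, taken from the handle, was 5.5 mm off along the row. The cover had probably been slightly open at the start, so I corrected the origin from the bay walls.
- Case 2 lagged about 5 mm on its second slide. I lifted cases 4 and 6 by about 3 mm for their slides, which avoided this, and the row was compacted afterwards.

The row was not visible after the cover closed. I did not measure the vial, dish or tape at the end, but the arm did not go near them.

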